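# Stack a seedling planter square in its assembly jig

### The arm

A 6-joint arm with a two-finger parallel gripper is mounted at the origin on the work surface. World frame = base frame: x ahead of the robot, y to its left, z up, the work surface at z = 0. Lengths are in m, angles in rad, forces in N, time in s.
With the tool pointing down it reaches from about 0.25 to 0.775 m from the base axis. Payload 4 kg.
Tool frame: the origin (TCP) lies midway between the tips of the shut fingers; the grasp point (between the pads) lies 19 mm behind it; z points along the fingers, y is the direction in which the jaws open and shut (so a half turn about z gives the same grasp; the last joint's range is limited). The gripper opens to 94 mm and grips with 3 to 60 N. Pads are 16 mm wide; open, the fingers measure 119 mm over their backs; the gripper's body (75 mm by 177 mm) begins 78 mm behind the grasp point.
Start: joints at [-1.412, 0.087, 1.371, -0, 1.684, -0.103], TCP at [0.142, -0.531, 0.206] pointing down, gripper open.
Joint ranges: [-3.1, 3.1], [-0.76, 2.03], [0.27, 2.55], [-1.08, 4.22], [0.17, 2.65], [-2.57, 2.57]. Speed limits (rad/s): [2.79, 2.79, 3.14, 3.14, 3.14, 3.14].

### API

Orientations are given as [roll, pitch, yaw] about the fixed x, y, z axes, in that order (R = Rz(yaw) Ry(pitch) Rx(roll)).
In Python, from bench import robot gives the robot as it stands.
- The arm moves only by the tool drive_tool, never from a script. Its argument "series" is a list that holds one entry, the list of rows, each a list of 7 numbers: the turn, a rotation vector about the tool's x, y, z in rad, then the shift along the tool's x, y, z in cm, then the opening in per cent of the stroke, from 0 (shut) to 100 (fully open). In form: [[[rx, ry, rz, tx, ty, tz, fingers], ...]]. A call has 1 to 20 rows; each row is the pose to reach, as a shift and turn from the pose measured when the call began, along the tool's axes at that moment; what a row does not reach only later rows make up. A row lasts 1/10 s, in which the tool goes at most 50 mm and 8.59 degrees, less where a joint would pass 70% of its speed; a pose out of reach is approached as far as the arm can. A call with a gripper value outside its range is refused whole. The fingers move at their own pace and stop on an object; the grip force is fixed at half the most. Time passes only in rows, so rows that repeat a pose let the fingers close. It gives the time, the measured TCP pose, the force and the opening at its end, in the units of the state.
- robot.get_obs(): the state, without advancing time (a new reading comes with each control period).
- robot.snapshot(name): name is "scene" or "side" or "wrist"; returns a dict with "img" (420x560x3 uint8, blue, green, red), "depth" (420x560 float32, m along the optical axis (not along the pixel's ray), 0 where there is no reading), "vertical_fov" (degrees; the focal length in pixels is half the picture's height over the tangent of half this angle, whatever the lens; pixels are square), "cx", "cy" (the principal point, pixels), "rvec" (rotation vector, rad) and "tvec" (3), from world to camera coordinates, as OpenCV has them. Camera axes: x right, y down, z forward; pixel columns grow to the right and rows downward; lengths in m; the calibration is good to about 2 mm. A picture is of the moment at which its call begins.
- robot.close_job(): hands the job in, once; it reports no verdict.
The state is a dict: "time": time; "joint_positions": joint angles; "qvel": joint speeds; "joint_torque": joint torques, N m; "tool_pos": TCP position; "ee_rot": TCP orientation; "wrist_force": force on the tool from outside, world axes, zero at the start; "wrist_torque": the same for the moment, N m; "width": finger opening in m.
Only numpy, scipy, OpenCV 4.12 (cv2) and the standard library are available. Lean on these libraries where they do the work, as an engineer would, in place of code of your own. Each camera call takes 0.05 s, during which the arm holds its last target.

### The job

Stack the planter in the aluminium jig: the open reservoir box upright on the jig's deck, the slotted spacer frame flat on it, and the cover plate with the round hole on top, each slid snugly home against both tall walls of the jig so that the three lie square and flush in that corner. The deck has been set to some unknown height, so feel for it: set each part down and slide it home gently, without dropping or ramming it. Let go of everything and leave the other things on the bench where they are.

Things in the scene. Friction and masses are not known exactly. Their poses are not given: they have to be found in the camera images.
- jig: Fixed aluminium jig: an open-topped pocket on a base plate 164 x 104 x 6 mm. Origin on the table; x along the pocket, y across, z up. The pocket spans x -68 to +60 and y -38 to +30 mm, so a 120 x 60 part has 8 mm of play each way. Tall walls at x = +60 and y = +30 (inner faces), 112 mm above the table, 10 mm thick; low lips at -x and -y, 46 mm above the table, 8 mm thick.
- jig_seat (a point): Point in the jig, 12 mm straight above its origin, same axes: directly above it lies the centre of every part that is hard against both tall walls. Below the parts is a level rigid steel deck, 118 x 50 mm, with its top anywhere from 0 to 22 mm above this point (12 to 34 mm above the table): different each time and not reported.
- jig_gap (a point): Middle, at wall-top height (112 mm), of the finger gap in the tall long (+y) wall. The gap runs from x = -32 to +32 mm of the jig and is open down to the 6 mm base plate; the low -y lip has the same gap opposite. Fingers that hold a part across its 60 mm width, mid-length, pass down through the two gaps.
- reservoir_centre (a point): Centre (half-way up) of the loose reservoir: a grey plastic open-topped box 120 (x) x 60 (y) x 50 (z) mm with 5 mm walls and floor, about 0.22 kg, standing upright on the table. x along its length, z up. Half a turn makes no difference.
- spacer_centre (a point): Centre of the loose spacer: a grey plastic frame 120 (x) x 60 (y) x 20 (z) mm with three large openings, 8 mm bars, about 0.09 kg, lying flat on the table. Same both ways up and after half a turn. Seated, its centre is 35 mm above the reservoir's centre.
- cover_centre (a point): Centre of the loose cover: a grey plastic plate 120 (x) x 60 (y) x 12 (z) mm with one 36 mm round hole in the middle, about 0.10 kg, lying flat on the table. Same both ways up and after half a turn. Seated, its centre is 16 mm above the spacer's centre.
- pot_mark (a point): Bystander: black seedling pot, 68 mm across, 60 mm high plus a thin seedling 30 mm tall. Leave it alone. The point is on its underside, at the middle.
- red_cup_mark (a point): Bystander: red cup with a seedling, 80 mm across, 85 mm high plus a 45 mm seedling. Leave it alone. The point is on its underside, at the middle.
- bowl_mark (a point): Bystander: white bowl, 110 mm across, 35 mm high. Leave it alone. The point is on its underside, at the middle.
- bottle_mark (a point): Bystander: clear bottle, 60 mm across, 160 mm high. Leave it alone. The point is on its underside, at the middle.
- trowel_mark (a point): Bystander: flat hand trowel, about 280 mm long. Leave it alone. The point is on its underside, at the middle.
- jar_mark (a point): Bystander: amber glass jar, 56 mm across, 60 mm high. Leave it alone. The point is on its underside, at the middle.
There are look-alikes about, which are no part of the job. What is shaped like the part that bears spacer_centre but green is not meant.

How it is judged:
On the way, in this order (a step that is already met when the one before it is completed fails the run):
1. the reservoir stands upright on the jig's deck, let go (angle between reservoir_centre's own z axis and vertical below 0.05 rad and contact force between the fingers and reservoir below 0.05 N and linear speed of reservoir below 0.02 m/s and contact force between reservoir and jig above 0.3 N and horizontal distance between reservoir_centre and jig_seat below 0.013 m and z of reservoir_centre in the frame of jig_seat below 0.05 m), for 0.2 s.
2. the spacer lies flat on the reservoir, let go (angle between each of reservoir_centre, spacer_centre's own z axis and vertical below 0.05 rad and contact force between the fingers and reservoir below 0.05 N and contact force between the fingers and spacer below 0.05 N and linear speed of spacer below 0.02 m/s and z of spacer_centre in the frame of reservoir_centre between 0.032 and 0.038 m and horizontal distance between spacer_centre and reservoir_centre below 0.012 m), for 0.2 s.
At the end, for the whole second after the job is handed in: Reservoir on the deck, spacer flat on it, cover flat on the spacer (heights within 3 mm); each centred within 2.5 mm of its place against both tall walls, turned at most 0.04 rad from the jig, level within 0.05 rad, let go and at rest (all of step 2 and linear speed of each of reservoir, cover below 0.02 m/s and contact force between reservoir and jig above 0.3 N and horizontal distance between reservoir_centre and jig_seat below 0.013 m and z of reservoir_centre in the frame of jig_seat below 0.05 m and x of reservoir_centre in the frame of jig_seat between -0.0025 and 0.0025 m and y of reservoir_centre in the frame of jig_seat between -0.0025 and 0.0025 m and angle between the x axis of each of reservoir_centre, spacer_centre, cover_centre and the x axis of jig_seat, either way round below 0.04 rad and x of spacer_centre in the frame of jig_seat between -0.0025 and 0.0025 m and y of spacer_centre in the frame of jig_seat between -0.0025 and 0.0025 m and angle between cover_centre's own z axis and vertical below 0.05 rad and contact force between the fingers and cover below 0.05 N and z of cover_centre in the frame of spacer_centre between 0.013 and 0.019 m and horizontal distance between cover_centre and spacer_centre below 0.012 m and x of cover_centre in the frame of jig_seat between -0.0025 and 0.0025 m and y of cover_centre in the frame of jig_seat between -0.0025 and 0.0025 m); the robot touches nothing.
It fails at once if a part is dropped (falls faster than 0.35 m/s out of the fingers) ((linear speed of reservoir above 0.35 m/s and contact force between the fingers and reservoir below 0.05 N) or (linear speed of spacer above 0.35 m/s and contact force between the fingers and spacer below 0.05 N) or (linear speed of cover above 0.35 m/s and contact force between the fingers and cover below 0.05 N)).
It fails at once if a part is rammed against the jig or the part below it (over 60 N) (contact force between any of reservoir, spacer, cover and jig above 60 N or contact force between spacer and reservoir above 60 N or contact force between cover and spacer above 60 N).
It fails at once if another thing on the bench is shifted by more than 30 mm (distance of any of pot_mark, red_cup_mark, bowl_mark, bottle_mark, trowel_mark, jar_mark from where it was at the start of the episode above 0.03 m).
It also fails if it takes over 72 s, if anything falls off the work surface, if the arm or the gripper's body presses on something with over 40 N, if the wrist force passes 120 N, or if a joint passes its speed limit or range.

## Working session

There is one attempt and no reset: what is moved stays moved. The work goes in short steps, Python scripts to look and compute and a tool call to move; the robot and the scene stay as the last step left them, time stands still between calls to the robot, and variables do not carry over. Pictures are saved under pics/ and viewed, and the job is handed in when it is done.

Besides the shell and the picture viewer there is one more tool, called after "Call:" by a JSON object that holds its "fn" and its "kwargs". drive_tool: Moves the arm, as the interface text tells. Its arguments: {"type":"object","properties":{"series":{"type":"array","items":{"type":"array","items":{"type":"array","items":{"type":"number"}}}}},"required":["series"]}

```bash
mkdir -p pics; ls; cat > h.py <<'E'
import numpy as np, cv2
from bench import robot
from scipy.spatial.transform import Rotation as R
def cam(s):
    f=s['img'].shape[0]/2/np.tan(np.radians(s['vertical_fov'])/2)
    return f,s['cx'],s['cy'],R.from_rotvec(np.array(s['rvec']).ravel()).as_matrix(),np.array(s['tvec']).ravel()
def ray(s,u,v,z):
    f,cx,cy,M,t=cam(s); d=M.T@np.array([(u-cx)/f,(v-cy)/f,1]); o=-M.T@t
    return o+d*(z-o[2])/d[2]
def cloud(s):
    f,cx,cy,M,t=cam(s); D=s['depth']; v,u=np.mgrid[:D.shape[0],:D.shape[1]]
    P=np.stack([(u-cx)/f*D,(v-cy)/f*D,D],-1); W=(P-t)@M; W[D<=0]=np.nan
    return W
def proj(s,p):
    f,cx,cy,M,t=cam(s); q=M@np.array(p)+t; return cx+f*q[0]/q[2],cy+f*q[1]/q[2]
E
python3 - <<'E'
from h import *
print(robot.get_obs())
for n in ("scene","side","wrist"):
    s=robot.snapshot(n); cv2.imwrite(f"pics/{n}0.png",s['img']); np.save(f"{n}0.npy",s,allow_pickle=True)
    f,cx,cy,M,t=cam(s); print(n,f,cx,cy,-M.T@t, M[2], (s['depth']>0).mean())
E
```

```text
pics
{'time': 0.0, 'joint_positions': array([-1.41210913e+00,  8.79780092e-02,  1.37222506e+00, -7.63059745e-06,
        1.68356729e+00, -1.03102418e-01]), 'qvel': array([-0.00055081, -0.00057232,  0.00111771,  0.00029242,  0.00088422,
       -0.00059269]), 'joint_torque': array([ 4.02117030e-04, -3.40176558e+01, -3.02434409e+01,  7.17619085e-02,
        3.28643317e-02, -1.82806825e-04]), 'tool_pos': array([ 0.1422529 , -0.5307376 ,  0.20430639]), 'ee_rot': array([-3.13942574e+00, -2.16584818e-04,  2.61788526e-01]), 'wrist_force': array([-0.20915304,  0.0551078 , -0.82944603]), 'wrist_torque': array([-0.03161636,  0.01137724, -0.02541488]), 'width': 0.09387595816807297}
scene 390.4013928187333 281.5162941185591 211.77861577566912 [ 1.13074293 -0.27892941  1.12606694] [-0.4796293   0.22211024 -0.84889503] 0.9959863945578231
side 406.1881159675032 283.3383418354822 215.01642689186681 [0.25463777 0.68594115 0.89111664] [ 0.26674786 -0.62700863 -0.73191923] 0.9961352040816327
wrist 367.19529952240737 283.71949278114687 212.87662288515293 [ 0.20889535 -0.51270496  0.38409695] [-0.22817093 -0.05860395 -0.97185575] 0.9960246598639456
```

View pics/scene0.png

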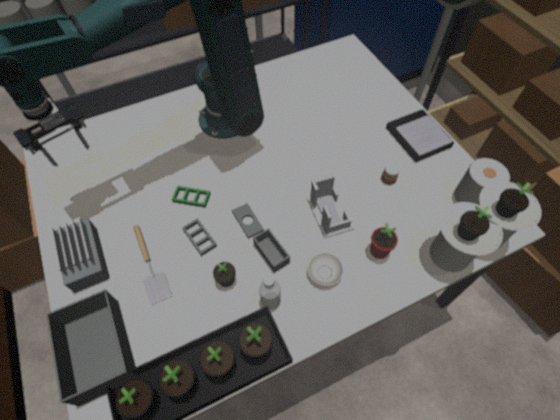

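View pics/side0.png

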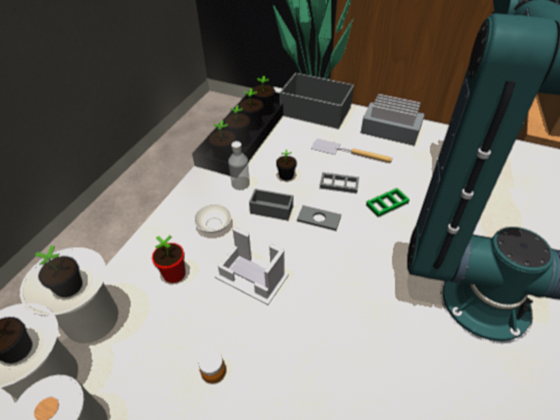

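View pics/wrist0.png

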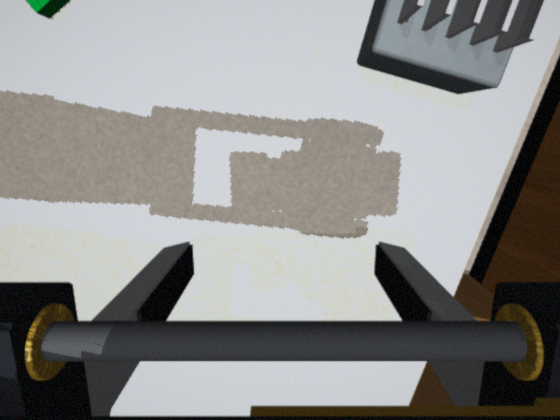

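Scene picture: the grey frame is at (199,237), the green look-alike frame at (191,196), the cover with its round hole at (247,220), the grey open box at (271,250) and the jig at (329,205). I'll check these in an enlarged crop and measure them.

```bash
cat > m.py <<'E'
from h import *
import sys
W={}
for n,boxes in {"scene":dict(spacer=(175,210,222,262),cover=(225,198,266,242),res=(248,225,296,276)),"side":dict(spacer=(312,166,366,196),cover=(290,200,348,232),res=(242,184,300,224))}.items():
    s=np.load(f"{n}0.npy",allow_pickle=True).item(); C=cloud(s); hsv=cv2.cvtColor(s['img'],cv2.COLOR_BGR2HSV)
    for k,(a,b,c,d) in boxes.items():
        P=C[b:d,a:c].reshape(-1,3); h={'spacer':.02,'cover':.012,'res':.05}[k]
        Q=P[(P[:,2]>h*0.6)&(P[:,2]<h+.015)]
        r=cv2.minAreaRect((Q[:,:2]*1000).astype(np.float32))
        print(n,k,len(Q),np.median(Q[:,2]).round(4),np.array(r[0]).round(1),np.array(r[1]).round(1),round(r[2],1))
    C0=C[180:200,360:380] if n=='scene' else C[250:270,340:360]
    print('table z',np.nanmedian(C0[...,2]))
s=np.load("scene0.npy",allow_pickle=True).item()
a=cv2.resize(s['img'][170:290,165:365],None,fx=4,fy=4,interpolation=cv2.INTER_CUBIC)
cv2.imwrite('pics/crop0.png',a)
s=np.load("side0.npy",allow_pickle=True).item()
a=cv2.resize(s['img'][160:310,200:400],None,fx=4,fy=4,interpolation=cv2.INTER_CUBIC)
cv2.imwrite('pics/crop1.png',a)
E
python3 m.py
```

```text
scene spacer 377 0.0191 [ 466.6 -267.9] [125.1  60.8] 10.9
scene cover 532 0.0122 [ 486.7 -105.1] [ 79.1 168.1] 87.9
scene res 339 0.0472 [620.2 -81.1] [123.5  62.9] 8.8
table z 0.0008918236100669765
side spacer 329 0.0185 [ 466.2 -267.4] [120.   65.3] 11.0
side cover 589 0.0117 [ 489.1 -100.3] [148.4  66.1] 6.0
side res 537 0.0437 [648.  -80.4] [ 81.9 183.1] 88.7
table z -0.0002172910554442672
```

View pics/crop0.png

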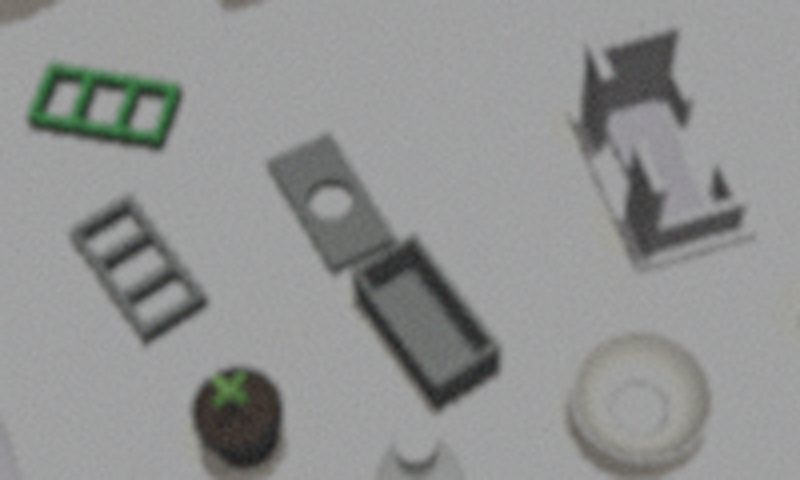

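View pics/crop1.png

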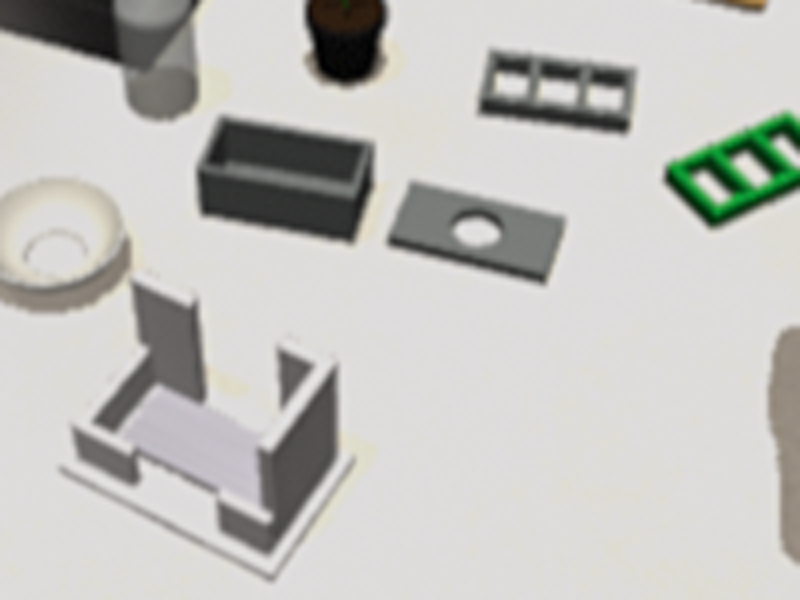

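The enlarged crop confirms the candidates. The grey frame at crop (140,270) has three openings and isn't green, so it is the spacer, and the green frame at (105,105) is the decoy. Only one plate has a round hole, and only one small open grey box is free on the bench. In the side view, the jig's tall end wall faces the robot, and the tall long wall with the gap is on the -y side.

```bash
cat > m2.py <<'E'
from h import *
D={n:np.load(f"{n}0.npy",allow_pickle=True).item() for n in("scene","side")}
for n,s in D.items():
    C=cloud(s); X=C[...,0];Y=C[...,1];Z=C[...,2]
    for k,(cx,cy,h,r) in dict(spacer=(.466,-.268,.02,.08),cover=(.486,-.115,.012,.1),res=(.62,-.081,.05,.085)).items():
        m=(np.hypot(X-cx,Y-cy)<r)&(Z>h-.005)&(Z<h+.006)
        if k=='cover': m&=(Z>.007)
        m=m.astype(np.uint8); nl,L,st,_=cv2.connectedComponentsWithStats(m); i=1+np.argmax(st[1:,4]); q=C[L==i]
        r=cv2.minAreaRect((q[:,:2]*1000).astype(np.float32))
        print(n,k,len(q),np.median(q[:,2]).round(4),np.array(r[0]).round(1),np.array(r[1]).round(1),round(r[2],1),'mean',(q.mean(0)*1000).round(1))
    m=(X>.4)&(X<.85)&(Y>-.1)&(Y<.35)
    for lo,hi in((.1,.12),(.04,.05),(.012,.038),(.003,.010)):
        mm=(m&(Z>lo)&(Z<hi)).astype(np.uint8); nl,L,st,ce=cv2.connectedComponentsWithStats(mm)
        for i in range(1,nl):
            if st[i,4]>12:
                q=C[L==i]; r=cv2.minAreaRect((q[:,:2]*1000).astype(np.float32)); print(n,'z',lo,hi,len(q),'px',ce[i].round(),'zmed',np.median(q[:,2]).round(4),np.array(r[0]).round(1),np.array(r[1]).round(1),round(r[2],1))
E
python3 m2.py
```

```text
scene spacer 326 0.0195 [ 466.6 -267.9] [125.1  60.8] 10.9 mean [ 467.4 -267.9   19.5]
scene cover 501 0.0122 [ 476.5 -102.4] [124.9  60.9] 4.4 mean [ 478.8 -102.4   12.1]
scene res 206 0.0495 [620.3 -81.5] [123.5  61.5] 9.3 mean [624.3 -81.3  49.5]
scene z 0.1 0.12 137 px [321. 181.] zmed 0.1108 [515.5 159.2] [79.4 39.5] 84.3
scene z 0.1 0.12 62 px [327. 212.] zmed 0.1119 [616.6 112.3] [10.7 48.7] 83.7
scene z 0.04 0.05 56 px [330. 190.] zmed 0.0453 [521.4 177.1] [60.7 37.4] 87.6
scene z 0.04 0.05 15 px [313. 197.] zmed 0.0456 [512.1 121.5] [38.4  5.8] 2.4
scene z 0.04 0.05 108 px [341. 221.] zmed 0.0454 [621.9 150.4] [87.7 45.3] 81.8
scene z 0.04 0.05 23 px [263. 232.] zmed 0.0463 [561.5 -81. ] [ 7.7 36.7] 10.7
scene z 0.04 0.05 39 px [280. 245.] zmed 0.047 [625.6 -52.8] [83.5  7.2] 7.7
scene z 0.04 0.05 21 px [377. 251.] zmed 0.0443 [773.7 203.9] [48.6 11.6] 23.0
scene z 0.04 0.05 30 px [283. 260.] zmed 0.0471 [676.9 -68.3] [ 6.2 44.6] 5.6
scene z 0.012 0.038 421 px [327. 205.] zmed 0.0189 [559.8 156.5] [ 86.7 121.9] 80.3
scene z 0.012 0.038 125 px [253. 218.] zmed 0.0133 [475.7 -
[... 2457 characters left out ...]
038 179 px [270. 287.] zmed 0.0251 [501.6 173.3] [93.9 35.9] 58.7
side z 0.003 0.01 22 px [260. 202.] zmed 0.0061 [660.8 -96. ] [34.8  8.3] 3.0
side z 0.003 0.01 63 px [269. 216.] zmed 0.006 [616.6 -52. ] [114.3   8. ] 8.9
side z 0.003 0.01 178 px [214. 223.] zmed 0.0063 [751.   37.1] [57.9 50.7] 34.3
side z 0.003 0.01 77 px [320. 226.] zmed 0.0074 [465.2 -76.7] [102.9  14.5] 1.8
side z 0.003 0.01 30 px [234. 262.] zmed 0.0073 [630.7 138.8] [46.3  8.7] 76.8
side z 0.003 0.01 96 px [259. 263.] zmed 0.0059 [570.3 112.1] [20.1 52.4] 81.6
side z 0.003 0.01 35 px [177. 280.] zmed 0.0063 [742.9 246.6] [52.1 18.1] 52.3
side z 0.003 0.01 591 px [251. 287.] zmed 0.006 [569.1 159.7] [105.1 167.9] 82.9
```

```bash
cat >> h.py <<'E'
def go(x,y,z,yaw):
    o=robot.get_obs(); Rm=R.from_euler('xyz',o['ee_rot']); T=R.from_euler('xyz',[np.pi,0,yaw])
    d=Rm.inv().apply(np.array([x,y,z])-o['tool_pos'])*100; r=(Rm.inv()*T).as_rotvec()
    print('t %.2f'%o['time'],'pos',o['tool_pos'].round(4),'rot',o['ee_rot'].round(3),'F',o['wrist_force'].round(2),'w',round(o['width'],4))
    print('turn',r.round(4),'shift cm',d.round(2))
E
python3 - <<'E'
from h import *
go(.60,-.02,.30,.02)
s=np.load("scene0.npy",allow_pickle=True).item(); C=cloud(s)
q=C[280:300,258:282].reshape(-1,3); q=q[q[:,2]>.04]; print('bottle?',q.mean(0),q.max(0),q.min(0))
E
```

```text
t 0.15 pos [ 0.1423 -0.5309  0.2046] rot [-3.14  -0.     0.262] F [-0.09 -0.07  0.52] w 0.0939
turn [-0.0016 -0.      0.2418] shift cm [ 57.43 -37.51  -9.47]
bottle? [ 0.77037382 -0.1521873   0.11460778] [ 0.7899519  -0.12026554  0.16321627] [ 0.73534492 -0.17866612  0.04280769]
```

Call:
{"fn": "drive_tool", "kwargs": {"series": [[[0, 0, 0.02, 4.7, -3.1, -2, 100], [0, 0, 0.04, 9.4, -6.2, -4, 100], [0, 0, 0.06, 14, -9.3, -6, 100], [0, 0, 0.08, 18, -12.4, -8, 100], [0, 0, 0.1, 22, -15.5, -9.5, 100], [0, 0, 0.12, 27, -18.5, -9.5, 100], [0, 0, 0.14, 32, -21, -9.5, 100], [0, 0, 0.16, 36, -24, -9.5, 100], [0, 0, 0.18, 40, -27, -9.5, 100], [0, 0, 0.2, 44, -29.5, -9.5, 100], [0, 0, 0.22, 48.5, -32, -9.5, 100], [0, 0, 0.24, 53, -35, -9.5, 100], [0, 0, 0.24, 57.4, -37.5, -9.5, 100], [0, 0, 0.24, 57.4, -37.5, -9.5, 100], [0, 0, 0.24, 57.4, -37.5, -9.5, 100]]]}}

```text
time: 1.65
tool_pos: [0.6021, -0.0156, 0.2968]
ee_rot: [-3.137, 0.004, 0.029]
wrist_force: [0.2, -0.8, -0.6]
width: 0.0941
```

```bash
python3 - <<'E'
from h import *
go(.62,-.081,.12,.15)
s=robot.snapshot("wrist"); cv2.imwrite("pics/w1.png",s['img']); np.save("w1.npy",s,allow_pickle=True)
f,cx,cy,M,t=cam(s); print(-M.T@t,M[2])
E
```

```text
t 1.65 pos [ 0.6021 -0.0156  0.2968] rot [-3.137  0.004  0.029] F [ 0.17 -0.75 -0.64] w 0.0941
turn [-0.0045  0.0039 -0.1213] shift cm [ 1.67  6.67 17.65]
[ 0.67171095 -0.01356072  0.47618463] [-0.2400028  -0.00225301 -0.97076958]
```

View pics/w1.png

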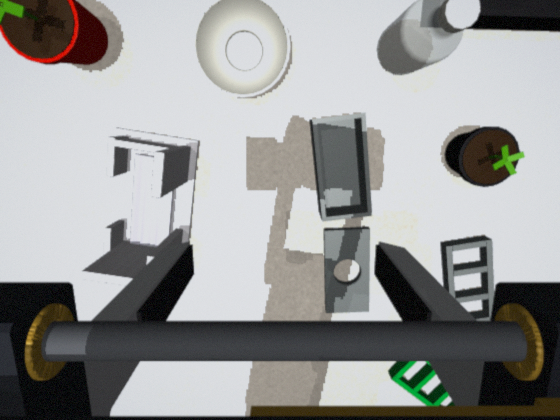

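Wrist view from above: the reservoir is at (341,165), the cover at (347,270), the jig at (155,200) and the green decoy at (425,385), so everything agrees with the first pictures. Next I'll refine the poses from this picture.

```bash
cat > m3.py <<'E'
from h import *
s=np.load("w1.npy",allow_pickle=True).item()
C=cloud(s); X=C[...,0];Y=C[...,1];Z=C[...,2]
def rect(m,name,minn=15):
    nl,L,st,ce=cv2.connectedComponentsWithStats(m.astype(np.uint8))
    for i in range(1,nl):
        if st[i,4]>=minn:
            q=C[L==i]; r=cv2.minAreaRect((q[:,:2]*1000).astype(np.float32)); print(name,len(q),ce[i].round(),'z %.4f'%np.median(q[:,2]),np.array(r[0]).round(1),np.array(r[1]).round(1),round(r[2],1))
J=(X>.46)&(X<.68)&(Y>.07)&(Y<.25)
rect((np.hypot(X-.62,Y+.08)<.085)&(Z>.045)&(Z<.056),'res')
rect((np.hypot(X-.476,Y+.1)<.08)&(Z>.008)&(Z<.017),'cover')
rect(J&(Z>.104)&(Z<.12),'walltop'); rect(J&(Z>.041)&(Z<.051),'lip'); rect(J&(Z>.013)&(Z<.034),'deck',60); rect(J&(Z>.003)&(Z<.10),'low',60)
u=J&(Z>.003)
rect(u,'alljig',100)
i=s['img'][110:300,60:260]; cv2.imwrite('pics/jig1.png',cv2.resize(i,None,fx=4,fy=4,interpolation=cv2.INTER_CUBIC)[:600] if 0 else cv2.resize(i,(600,570),interpolation=cv2.INTER_CUBIC))
E
python3 m3.py
```

```text
res 1429 [343. 166.] z 0.0502 [621.6 -81.1] [120.2  60.3] 8.6
cover 3230 [347. 269.] z 0.0122 [ 477.5 -102.3] [121.3  60.5] 4.0
walltop 565 [158. 173.] z 0.1121 [617.6 113. ] [10.6 45.9] 82.7
walltop 66 [150. 257.] z 0.1120 [528.5 127.2] [ 6.  12.6] 45.7
walltop 588 [106. 276.] z 0.1121 [504.6 173.5] [55.4 11.2] 83.0
lip 668 [125. 151.] z 0.0463 [622.4 159.1] [70.6 45.8] 81.0
lip 97 [180. 165.] z 0.0462 [617.6 108.2] [45.6  7.1] 1.2
lip 329 [115. 244.] z 0.0461 [523.8 181.8] [35.1 55.4] 0.6
lip 39 [172. 238.] z 0.0455 [528.1 121.5] [13.3  6.9] 34.7
deck 121 [144. 141.] z 0.0240 [644.1 155.5] [71.3  2.1] 81.0
deck 170 [185. 163.] z 0.0241 [617.8 108.5] [46.3  7.8] 2.3
deck 193 [121. 160.] z 0.0243 [620.8 186.6] [ 2.1 33.3] 82.2
deck 3128 [146. 211.] z 0.0185 [567.1 165.6] [122.2  82.6] 7.0
low 10073 [146. 198.] z 0.0184 [577.2 158. ] [105.5 154. ] 82.8
alljig 11452 [145. 201.] z 0.0190 [575.9 158.1] [105.5 156.7] 82.8
```

View pics/jig1.png

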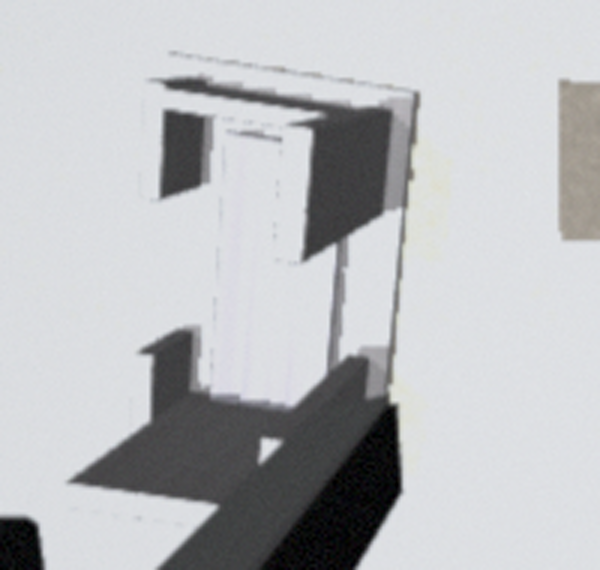

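```bash
python3 -c "
from h import *
go(.621,-.081,.10,.152)"
```

```text
t 1.70 pos [ 0.6007 -0.0178  0.2977] rot [-3.139  0.004  0.026] F [-0.01 -0.16 -0.6 ] w 0.0942
turn [-0.0028  0.0042 -0.1258] shift cm [ 1.95  6.42 19.75]
```

Call:
{"fn": "drive_tool", "kwargs": {"series": [[[0, 0, -0.03, 0.5, 1.6, 3, 100], [0, 0, -0.06, 1, 3.2, 7, 100], [-0.001, 0.002, -0.1, 1.5, 5, 11, 100], [-0.003, 0.004, -0.126, 1.95, 6.4, 15, 100], [-0.003, 0.004, -0.126, 1.95, 6.4, 19, 100], [-0.003, 0.004, -0.126, 1.95, 6.4, 19.8, 100], [-0.003, 0.004, -0.126, 1.95, 6.4, 19.8, 100], [-0.003, 0.004, -0.126, 1.95, 6.4, 19.8, 100]]]}}

```text
time: 2.5
tool_pos: [0.6221, -0.0813, 0.1024]
ee_rot: [3.14, -0.004, 0.152]
wrist_force: [0.4, -0.2, 0.5]
width: 0.0944
```

```bash
python3 -c "
from h import *
go(.621,-.081,.016,.152)
s=robot.snapshot('wrist'); cv2.imwrite('pics/w2.png',s['img']);C=cloud(s); X,Y,Z=C[...,0],C[...,1],C[...,2]
m=(np.hypot(X-.62,Y+.08)<.085)&(Z>.045)&(Z<.056)
q=C[m]; print(cv2.minAreaRect((q[:,:2]*1000).astype(np.float32)))"
```

```text
t 2.50 pos [ 0.6221 -0.0813  0.1024] rot [ 3.14  -0.004  0.152] F [ 0.43 -0.19  0.54] w 0.0944
turn [ 0.0018 -0.0038 -0.0001] shift cm [-0.14 -0.07  8.64]
((621.4838256835938, -81.303466796875), (120.33967590332031, 60.18287658691406), 8.531269073486328)
```

View pics/w2.png

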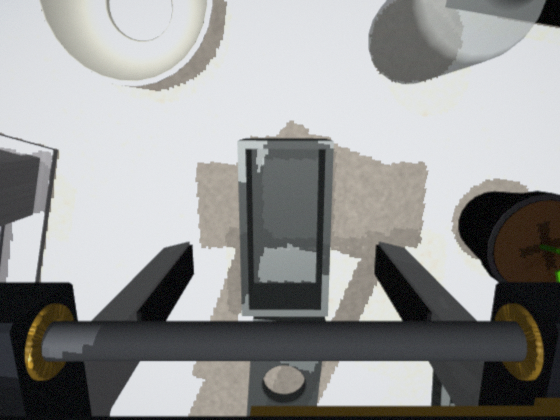

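The box is centred between the fingers, with its rim at x 238-332. Now I'll go down and grip it.

Call:
{"fn": "drive_tool", "kwargs": {"series": [[[0.002, -0.004, 0, -0.1, 0, 3, 100], [0.002, -0.004, 0, -0.1, 0, 6, 100], [0.002, -0.004, 0, -0.1, 0, 8.5, 100], [0.002, -0.004, 0, -0.1, 0, 8.6, 100], [0.002, -0.004, 0, -0.1, 0, 8.6, 30], [0.002, -0.004, 0, -0.1, 0, 8.6, 30], [0.002, -0.004, 0, -0.1, 0, 8.6, 30], [0.002, -0.004, 0, -0.1, 0, 8.6, 30], [0.002, -0.004, 0, -0.1, 0, 8.6, 30], [0.002, -0.004, 0, -0.1, 0, 8.6, 30]]]}}

```text
time: 3.55
tool_pos: [0.6229, -0.0818, 0.0183]
ee_rot: [3.14, -0.003, 0.152]
wrist_force: [-0.1, -0.1, 4.3]
width: 0.0597
```

```bash
python3 -c "
from h import *
go(.574,.158,.20,-.126)"
```

```text
t 3.55 pos [ 0.6229 -0.0818  0.0183] rot [ 3.14e+00 -3.00e-03  1.52e-01] F [-0.07 -0.14  4.28] w 0.0597
turn [ 0.0009 -0.0032  0.2781] shift cm [ -1.14 -24.42 -18.2 ]
```

Call:
{"fn": "drive_tool", "kwargs": {"series": [[[0, 0, 0, 0, 0, -1.5, 30], [0, 0, 0, 0, 0, -5, 30], [0, -0.002, 0.02, -0.1, -2, -9, 30], [0, -0.003, 0.07, -0.3, -5, -13, 30], [0, -0.003, 0.12, -0.5, -9, -16, 30], [0, -0.003, 0.17, -0.7, -13, -17, 30], [0, -0.003, 0.22, -0.9, -17, -17, 30], [0, -0.003, 0.26, -1.1, -21, -17, 30], [0, -0.003, 0.278, -1.15, -24, -17, 30], [0, -0.003, 0.278, -1.15, -24.4, -17, 30], [0, -0.003, 0.278, -1.15, -24.4, -17, 30], [0, -0.003, 0.278, -1.15, -24.4, -17, 30]]]}}

```text
time: 4.75
tool_pos: [0.574, 0.1568, 0.1878]
ee_rot: [3.14, 0.0, -0.126]
wrist_force: [-0.1, -1.1, -3.6]
width: 0.06
```

```bash
python3 -c "
from h import *
go(.5735,.158,.09,-.126)
s=robot.snapshot('wrist'); cv2.imwrite('pics/w3.png',s['img'])
np.save('w3.npy',s,allow_pickle=True)
s=robot.snapshot('side'); cv2.imwrite('pics/s3.png',cv2.resize(s['img'][180:320,180:350],(680,560)))"
```

```text
t 4.75 pos [0.574  0.1568 0.1878] rot [ 3.14   0.    -0.126] F [-0.11 -1.1  -3.56] w 0.06
turn [ 0.0018  0.0001 -0.0005] shift cm [-0.07 -0.13  9.78]
```

View pics/w3.png

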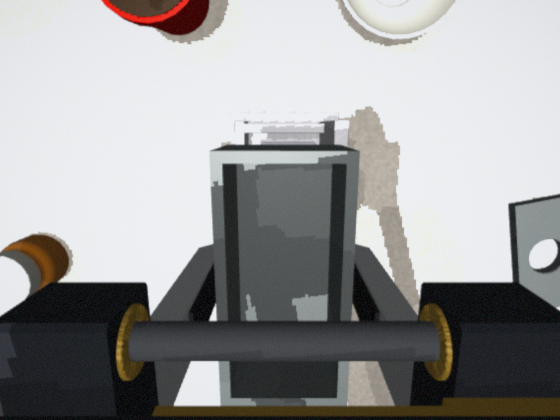

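View pics/s3.png

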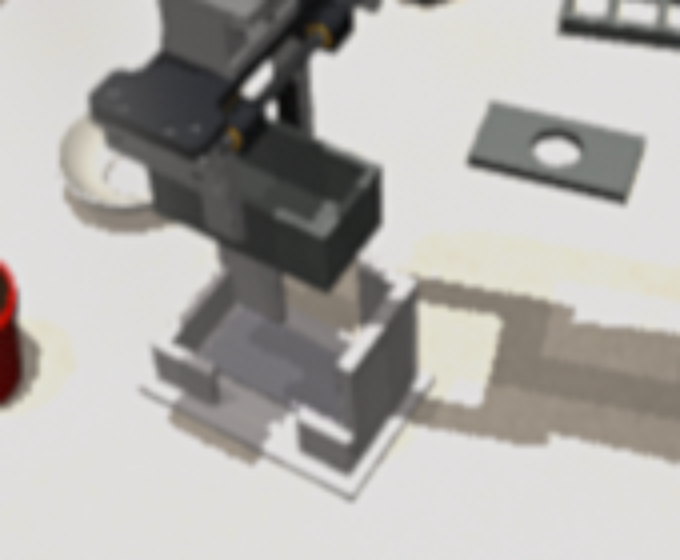

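```bash
python3 -c "
from h import *
s=np.load('w3.npy',allow_pickle=True).item()
C=cloud(s); m=(C[...,2]>.205)&(C[...,2]<.23)&(C[...,0]>.58); m[:150]&=True
nl,L,st,ce=cv2.connectedComponentsWithStats(m.astype(np.uint8))
for i in range(1,nl):
  if st[i,4]>60:
    q=C[L==i]; r=cv2.minAreaRect((q[:,:2]*1000).astype(np.float32)); print(len(q),ce[i].round(),np.median(q[:,2]),r,(cv2.boxPoints(r)).round(1).tolist())
e=np.array([-.9921,.1253]); f=np.array([-.1253,-.9921])
print(((np.array([.574,.1568])-[.5685,.1545])@np.array([e,f]).T)*1000)
"
```

```text
6855 [276. 203.] 0.21949804658485542 ((608.0331420898438, 158.9933319091797), (78.82203674316406, 56.00973129272461), 89.95719909667969) [[580.0, 119.5999984741211], [636.0, 119.5999984741211], [636.0999755859375, 198.39999389648438], [580.0999755859375, 198.39999389648438]]
[-5.16836 -2.97098]
```

Call:
{"fn": "drive_tool", "kwargs": {"series": [[[0, 0, 0, 0, -0.1, 2.5, 30], [0, 0, 0, 0, -0.1, 4.5, 30], [0, 0, 0, 0, -0.1, 5.5, 30], [0, 0, 0, 0, -0.1, 6.5, 30], [0, 0, 0, 0, -0.1, 7.2, 30], [0, 0, 0, 0, -0.1, 7.2, 30]]]}}

```text
time: 5.45
tool_pos: [0.574, 0.157, 0.115]
ee_rot: [3.14, 0.001, -0.128]
wrist_force: [-0.8, -0.7, -3.8]
width: 0.0599
```

```bash
python3 -c "
from h import *
go(.5735,.158,.042,-.126)"
```

```text
t 5.45 pos [0.574 0.157 0.115] rot [ 3.14e+00  1.00e-03 -1.28e-01] F [-0.78 -0.73 -3.77] w 0.0599
turn [ 0.0019  0.0013 -0.002 ] shift cm [-0.05 -0.11  7.3 ]
```

Call:
{"fn": "drive_tool", "kwargs": {"series": [[[0, 0, 0, 0, -0.1, 1, 30], [0, 0, 0, 0, -0.1, 2, 30], [0, 0, 0, 0, -0.1, 3, 30], [0, 0, 0, 0, -0.1, 4, 30], [0, 0, 0, 0, -0.1, 5, 30], [0, 0, 0, 0, -0.1, 6, 30], [0, 0, 0, 0, -0.1, 6.5, 30], [0, 0, 0, 0, -0.1, 7, 30], [0, 0, 0, 0, -0.1, 7, 30], [0, 0, 0, 0, -0.1, 7, 30]]]}}

```text
time: 6.45
tool_pos: [0.5743, 0.1579, 0.0453]
ee_rot: [3.14, 0.001, -0.128]
wrist_force: [-0.1, 0.4, -1.5]
width: 0.0599
```

Call:
{"fn": "drive_tool", "kwargs": {"series": [[[0, 0, 0, 0, 0, 0.2, 30], [0, 0, 0, 0, 0, 0.4, 30], [0, 0, 0, 0, 0, 0.5, 30], [0, 0, 0, 0, 0, 0.6, 30], [0, 0, 0, 0, 0, 0.6, 30]]]}}

```text
time: 6.95
tool_pos: [0.5741, 0.1578, 0.0391]
ee_rot: [3.14, 0.001, -0.128]
wrist_force: [0.2, -0.7, -2.4]
width: 0.0598
```

Call:
{"fn": "drive_tool", "kwargs": {"series": [[[0, 0, 0, 0, 0, 0.1, 30], [0, 0, 0, 0, 0, 0.15, 30], [0, 0, 0, 0, 0, 0.15, 30]]]}}

```text
time: 7.25
tool_pos: [0.574, 0.1578, 0.0375]
ee_rot: [3.14, 0.001, -0.128]
wrist_force: [0.5, -0.3, -3.1]
width: 0.0602
```

Call:
{"fn": "drive_tool", "kwargs": {"series": [[[0, 0, 0, 0, 0, 0.05, 30], [0, 0, 0, 0, 0, 0.1, 30], [0, 0, 0, 0, 0, 0.1, 30]]]}}

```text
time: 7.55
tool_pos: [0.5742, 0.1578, 0.0366]
ee_rot: [3.14, 0.001, -0.128]
wrist_force: [0.1, 0.1, -3.3]
width: 0.0594
```

Call:
{"fn": "drive_tool", "kwargs": {"series": [[[0, 0, 0, 0, 0, 0.05, 30], [0, 0, 0, 0, 0, 0.1, 30], [0, 0, 0, 0, 0, 0.1, 30]]]}}

```text
time: 7.85
tool_pos: [0.5741, 0.1578, 0.0364]
ee_rot: [3.14, 0.001, -0.128]
wrist_force: [-3.8, -0.7, 3.1]
width: 0.0595
```

Call:
{"fn": "drive_tool", "kwargs": {"series": [[[0, 0, 0, -0.1, 0, 0, 30], [0, 0, 0, -0.2, 0, 0, 30], [0, 0, 0, -0.25, 0, 0, 30], [0, 0, 0, -0.25, 0, 0, 30]]]}}

```text
time: 8.25
tool_pos: [0.572, 0.1582, 0.0364]
ee_rot: [3.14, 0.0, -0.128]
wrist_force: [1.6, -0.3, -1.4]
width: 0.0603
```

```bash
cat >> h.py <<'E'
def J():
    o=robot.get_obs(); d=(o['tool_pos'][:2]-[.5685,.1545])*1000
    e=np.array([-.9921,.1253]); f=np.array([-.1253,-.9921]); F=o['wrist_force'][:2]
    print('t %.2f'%o['time'],'jig xy mm',(d@e).round(2),(d@f).round(2),'z',o['tool_pos'][2].round(4),'F jig',(F@e).round(1),(F@f).round(1),o['wrist_force'][2].round(1),'w',o['width'].round(4),'rot',o['ee_rot'].round(3),'T',o['wrist_torque'].round(2))
E
python3 -c "
from h import *
J()"
```

```text
Traceback (most recent call last):
  File "h.py", line 24, in J
    print('t %.2f'%o['time'],'jig xy mm',(d@e).round(2),(d@f).round(2),'z',o['tool_pos'][2].round(4),'F jig',(F@e).round(1),(F@f).round(1),o['wrist_force'][2].round(1),'w',o['width'].round(4),'rot',o['ee_rot'].round(3),'T',o['wrist_torque'].round(2))
                                                                                                                                                                            ^^^^^^^^^^^^^^^^
AttributeError: 'float' object has no attribute 'round'
```

Call:
{"fn": "drive_tool", "kwargs": {"series": [[[0, 0, 0, -0.05, 0, 0.03, 30], [0, 0, 0, -0.1, 0, 0.03, 30], [0, 0, 0, -0.15, 0, 0.03, 30], [0, 0, 0, -0.15, 0, 0.03, 30]]]}}

```text
time: 8.65
tool_pos: [0.5707, 0.1584, 0.0364]
ee_rot: [3.14, -0.001, -0.128]
wrist_force: [2.1, 0.7, 0.8]
width: 0.0601
```

```bash
sed -i "s/o\['width'\].round(4)/round(o['width'],4)/" h.py
python3 -c "
from h import *
J()"
```

```text
t 8.65 jig xy mm -1.73 -4.16 z 0.0364 F jig -2.0 -0.9 0.8 w 0.0601 rot [ 3.14e+00 -1.00e-03 -1.28e-01] T [ 0.   -0.31 -0.  ]
```

Call:
{"fn": "drive_tool", "kwargs": {"series": [[[0, 0, 0, -0.05, 0, 0, 30], [0, 0, 0, -0.1, 0, 0, 30], [0, 0, 0, -0.1, 0, 0, 30]]]}}

```text
time: 8.95
tool_pos: [0.5697, 0.1586, 0.0364]
ee_rot: [3.14, -0.001, -0.128]
wrist_force: [0.5, -0.3, -0.4]
width: 0.06
```

```bash
python3 -c "
from h import *
J()"
```

```text
t 8.95 jig xy mm -0.67 -4.18 z 0.0364 F jig -0.6 0.3 -0.4 w 0.06 rot [ 3.14e+00 -1.00e-03 -1.28e-01] T [-0.03 -0.29 -0.  ]
```

Call:
{"fn": "drive_tool", "kwargs": {"series": [[[0, 0, 0, -0.05, 0, 0, 30], [0, 0, 0, -0.1, 0, 0, 30], [0, 0, 0, -0.1, 0, 0, 30]]]}}

```text
time: 9.25
tool_pos: [0.5693, 0.1586, 0.0364]
ee_rot: [3.14, -0.002, -0.128]
wrist_force: [4.3, -0.3, -2.0]
width: 0.0596
```

```bash
python3 -c "
from h import *
J()"
```

```text
t 9.25 jig xy mm -0.32 -4.2 z 0.0364 F jig -4.3 -0.3 -2.0 w 0.0596 rot [ 3.14e+00 -2.00e-03 -1.28e-01] T [ 0.04 -0.8   0.13]
```

Call:
{"fn": "drive_tool", "kwargs": {"series": [[[0, 0, 0, -0.05, 0, 0, 30], [0, 0, 0, -0.07, 0, 0, 30], [0, 0, 0, -0.05, 0.1, 0, 30], [0, 0, 0, -0.05, 0.2, 0, 30], [0, 0, 0, -0.05, 0.25, 0, 30], [0, 0, 0, -0.05, 0.25, 0, 30]]]}}

```text
time: 9.85
tool_pos: [0.5692, 0.157, 0.0366]
ee_rot: [-3.141, -0.003, -0.128]
wrist_force: [5.2, 1.6, -3.1]
width: 0.0599
```

```bash
python3 -c "
from h import *
J()"
```

```text
t 9.85 jig xy mm -0.34 -2.58 z 0.0366 F jig -5.0 -2.3 -3.1 w 0.0599 rot [-3.141e+00 -3.000e-03 -1.280e-01] T [ 0.32 -0.83 -0.01]
```

Call:
{"fn": "drive_tool", "kwargs": {"series": [[[0, 0, 0, -0.05, 0.1, 0.02, 30], [0, 0, 0, -0.05, 0.15, 0.02, 30], [0, 0, 0, -0.05, 0.15, 0.02, 30]]]}}

```text
time: 10.15
tool_pos: [0.5691, 0.1565, 0.0366]
ee_rot: [-3.139, -0.005, -0.128]
wrist_force: [4.4, 2.1, -2.2]
width: 0.0596
```

```bash
python3 -c "
from h import *
J()"
```

```text
t 10.15 jig xy mm -0.38 -2.02 z 0.0366 F jig -4.1 -2.6 -2.2 w 0.0596 rot [-3.139 -0.005 -0.128] T [ 0.33 -0.88 -0.03]
```

Call:
{"fn": "drive_tool", "kwargs": {"series": [[[0, 0, 0, -0.02, 0.1, 0, 30], [0, 0, 0, -0.02, 0.2, 0, 30], [0, 0, 0, -0.02, 0.2, 0, 30]]]}}

```text
time: 10.45
tool_pos: [0.5689, 0.1549, 0.0366]
ee_rot: [-3.138, -0.005, -0.128]
wrist_force: [4.3, 1.6, -2.1]
width: 0.0597
```

```bash
python3 -c "
from h import *
J()
s=robot.snapshot('side'); cv2.imwrite('pics/s4.png',cv2.resize(s['img'][180:320,180:350],(680,560)))
s=robot.snapshot('wrist'); cv2.imwrite('pics/w4.png',s['img'])"
```

```text
t 10.45 jig xy mm -0.39 -0.45 z 0.0366 F jig -4.0 -2.2 -2.1 w 0.0597 rot [-3.138 -0.005 -0.128] T [ 0.33 -0.8  -0.03]
```

View pics/w4.png

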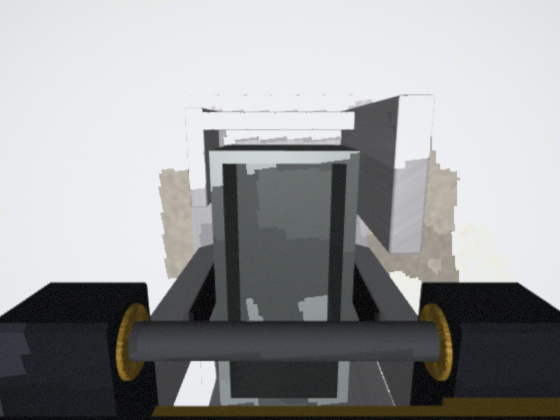

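View pics/s4.png

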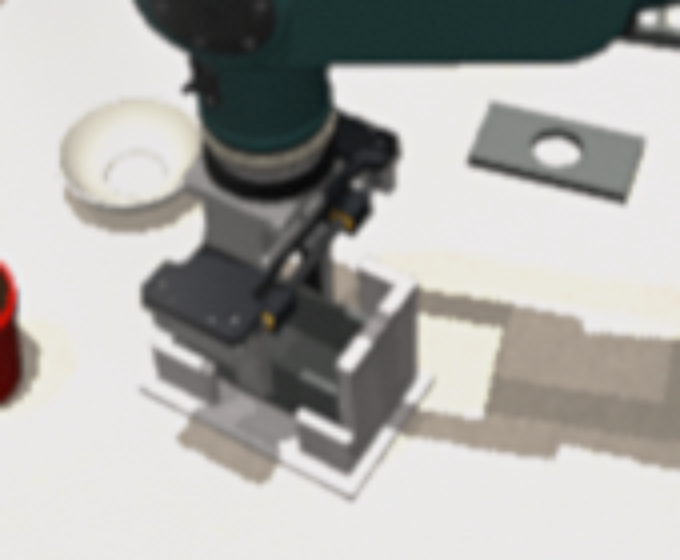

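Call:
{"fn": "drive_tool", "kwargs": {"series": [[[0, 0, 0, -0.02, 0.07, 0, 30], [0, 0, 0, -0.02, 0.15, 0, 30], [0, 0, 0, -0.02, 0.15, 0, 30]]]}}

```text
time: 10.85
tool_pos: [0.5688, 0.1538, 0.0366]
ee_rot: [-3.137, -0.006, -0.129]
wrist_force: [4.3, 1.9, -2.8]
width: 0.0596
```

```bash
python3 -c "
from h import *
J()"
```

```text
t 10.85 jig xy mm -0.41 0.67 z 0.0366 F jig -4.1 -2.5 -2.8 w 0.0596 rot [-3.137 -0.006 -0.129] T [ 0.32 -0.8  -0.01]
```

Call:
{"fn": "drive_tool", "kwargs": {"series": [[[0, 0, 0, -0.02, 0.07, 0, 30], [0, 0, 0, -0.02, 0.15, 0, 30], [0, 0, 0, -0.02, 0.15, 0, 30]]]}}

```text
time: 11.15
tool_pos: [0.5688, 0.1536, 0.0367]
ee_rot: [-3.134, -0.007, -0.128]
wrist_force: [5.0, 3.8, -3.4]
width: 0.0595
```

```bash
python3 -c "
from h import *
J()"
```

```text
t 11.15 jig xy mm -0.42 0.82 z 0.0367 F jig -4.5 -4.4 -3.4 w 0.0595 rot [-3.134 -0.007 -0.128] T [ 0.67 -0.83  0.05]
```

Call:
{"fn": "drive_tool", "kwargs": {"series": [[[0, 0, 0, 0, 0, 0, 30], [0, 0, 0, 0, 0, 0, 70], [0, 0, 0, 0, 0, 0, 95], [0, 0, 0, 0, 0, 0, 95], [0, 0, 0, 0, 0, 0, 95], [0, 0, 0, 0, 0, 0, 95], [0, 0, 0, 0, 0, -1, 95], [0, 0, 0, 0, 0, -4, 95], [0, 0, 0, 0, 0, -8, 95], [0, 0, 0, 0, 0, -12, 95], [0, 0, 0, 0, 0, -16, 95], [0, 0, 0, 0, 0, -16, 95], [0, 0, 0, 0, 0, -16, 95]]]}}

```text
time: 12.45
tool_pos: [0.5683, 0.1527, 0.199]
ee_rot: [-3.133, -0.01, -0.128]
wrist_force: [0.1, 0.6, -1.0]
width: 0.0893
```

```bash
python3 -c "
from h import *
J()
s=robot.snapshot('wrist'); cv2.imwrite('pics/w5.png',s['img']);np.save('w5.npy',s,allow_pickle=True)
C=cloud(s)
def rr(lo,hi):
  m=(C[...,2]>lo)&(C[...,2]<hi)&(C[...,0]<.68)&(C[...,0]>.46)&(C[...,1]>.07)&(C[...,1]<.25)
  nl,L,st,ce=cv2.connectedComponentsWithStats(m.astype(np.uint8))
  for i in range(1,nl):
    if st[i,4]>100:
      q=C[L==i]; r=cv2.minAreaRect((q[:,:2]*1000).astype(np.float32)); print(len(q),ce[i].round(),np.median(q[:,2]),np.round(r[0],1),np.round(r[1],1),round(r[2],2))
rr(.062,.075);rr(.105,.12)
"
```

```text
t 12.45 jig xy mm -0.01 1.82 z 0.199 F jig -0.0 -0.7 -1.0 w 0.0893 rot [-3.133 -0.01  -0.128] T [ 0.06 -0.01  0.01]
2918 [285. 212.] 0.06835783137832051 [575.5 152.9] [ 78.  137.9] 82.99
959 [332. 146.] 0.11218324891370078 [617.3 113.1] [10.1 45.5] 82.7
1912 [296. 293.] 0.1121258963530943 [515.8 160.3] [78.8 38.9] 84.64
```

View pics/w5.png

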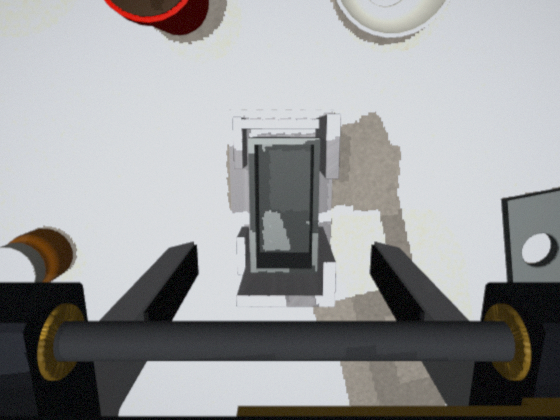

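The reservoir stands in the pocket, with its rim at (250-320, 138-272), against the right-hand (+y) wall. I'll measure it by colour.

```bash
cat > chk.py <<'E'
from h import *
import sys
# pose of a grey part top (height window) in the jig relative to the wall faces
def chk(s,lo,hi,thr=(60,175)):
    C=cloud(s); g=cv2.cvtColor(s['img'],cv2.COLOR_BGR2GRAY)
    box=(C[...,0]<.68)&(C[...,0]>.46)&(C[...,1]>.07)&(C[...,1]<.25)
    e=np.array([-.9921,.1253]); f=np.array([-.1253,-.9921]); o=np.array([.5685,.1545])
    def jj(q): d=(q[:,:2]-o)*1000; return np.c_[d@e,d@f]
    m=box&(C[...,2]>lo)&(C[...,2]<hi); q=jj(C[m]); k=(abs(q[:,0])<75)&(abs(q[:,1])<40)
    w=C[box&(C[...,2]>.106)&(C[...,2]<.118)]; jw=jj(w)
    post=jw[(jw[:,0]<-34)&(jw[:,1]>25)]
    ew=jw[(jw[:,0]>50)&(abs(jw[:,1])<25)]
    print('wall faces: y',np.percentile(post[:,1],[2,98]).round(1),'x',np.percentile(ew[:,0],[2,98]).round(1) if len(ew) else None)
    mm=m&(g>thr[0])&(g<thr[1]); mm=cv2.morphologyEx(mm.astype(np.uint8),cv2.MORPH_OPEN,np.ones((2,2),np.uint8))
    n,L,st,ce=cv2.connectedComponentsWithStats(mm); i=1+np.argmax(st[1:,4]); qq=jj(C[L==i]); r=cv2.minAreaRect(qq.astype(np.float32))
    print('part n',len(qq),'z',np.median(C[L==i][:,2]).round(4),np.round(r[0],1),np.round(r[1],1),round(r[2],2),'px',ce[i].round())
E
python3 -c "
from chk import *
s=np.load('w5.npy',allow_pickle=True).item()
chk(s,.064,.073)
print(s['img'][140,285],s['img'][118,285],s['img'][200,254],s['img'][200,236])
a=s['img'][100:320,200:380]; cv2.imwrite('pics/c5.png',cv2.resize(a,None,fx=2.7,fy=2.7,interpolation=cv2.INTER_CUBIC))
go(.4667,-.2677,.12,.19)"
```

```text
wall faces: y [30.  39.7] x [60.7 70.4]
part n 2062 z nan [19.3 28.6] [ 72.9 136.4] 60.84 px [286. 221.]
[185 185 179] [203 199 197] [90 89 83] [167 163 165]
t 12.50 pos [0.5673 0.1525 0.1967] rot [-3.134 -0.007 -0.128] F [-0.08  0.17 -0.55] w 0.0897
turn [-0.0063 -0.0077 -0.3184] shift cm [-4.65 43.02  7.32]
```

View pics/c5.png

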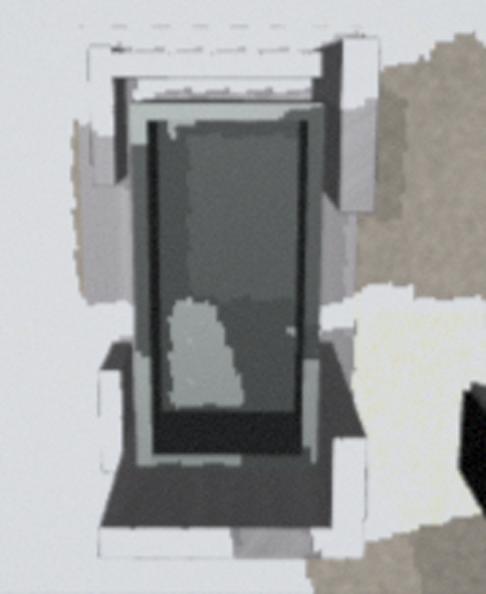

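```bash
cat >> chk.py <<'E'
def edge(s,lo,hi):
    C=cloud(s); e=np.array([-.9921,.1253]); f=np.array([-.1253,-.9921]); o=np.array([.5685,.1545])
    d=(C[...,:2]-o)*1000; x=d@e; y=d@f; z=C[...,2]
    m=(z>lo)&(z<hi)&(abs(x)<68)&(abs(y)<38)
    for a,b in((-50,-30),(-28,0),(0,28),(28,48)):
        k=m&(x>a)&(x<b)&(y<-20); print('-y edge @x',(a,b),k.sum(),np.nanpercentile(y[k],3).round(2) if k.sum()>3 else '',end='; ')
    print()
    for a,b in((-28,-10),(-10,10),(10,28)):
        k=m&(y>a)&(y<b)&(x<-45); print('-x edge @y',(a,b),k.sum(),np.nanpercentile(x[k],3).round(2) if k.sum()>3 else '',end='; ')
    print()
E
python3 -c "
from chk import *
s=np.load('w5.npy',allow_pickle=True).item()
edge(s,.065,.072)"
```

```text
-y edge @x (-50, -30) 160 -30.43; -y edge @x (-28, 0) 196 -30.36; -y edge @x (0, 28) 192 -30.61; -y edge @x (28, 48) 127 -30.63; 
-x edge @y (-28, -10) 167 -58.66; -x edge @y (-10, 10) 146 -58.64; -x edge @y (10, 28) 170 -58.59;
```

Call:
{"fn": "drive_tool", "kwargs": {"series": [[[0, 0, -0.02, -0.4, 4, -1, 95], [-0.002, -0.002, -0.06, -0.9, 9, -1, 95], [-0.004, -0.004, -0.1, -1.5, 14, -1, 95], [-0.006, -0.008, -0.14, -2, 19, 0, 95], [-0.006, -0.008, -0.18, -2.6, 24, 1, 95], [-0.006, -0.008, -0.22, -3.2, 29, 2.5, 95], [-0.006, -0.008, -0.26, -3.7, 34, 4, 95], [-0.006, -0.008, -0.3, -4.2, 39, 5.5, 95], [-0.006, -0.008, -0.318, -4.65, 43, 7, 95], [-0.006, -0.008, -0.318, -4.65, 43, 7.3, 95], [-0.006, -0.008, -0.318, -4.65, 43, 7.3, 95]]]}}

```text
time: 13.6
tool_pos: [0.4646, -0.2672, 0.1169]
ee_rot: [-3.136, 0.005, 0.187]
wrist_force: [-0.1, 1.0, 0.2]
width: 0.0895
```

```bash
python3 -c "
from h import *
s=robot.snapshot('wrist'); cv2.imwrite('pics/w6.png',s['img']);C=cloud(s); X,Y,Z=C[...,0],C[...,1],C[...,2]
m=(np.hypot(X-.466,Y+.268)<.08)&(Z>.014)&(Z<.026)
nl,L,st,ce=cv2.connectedComponentsWithStats(m.astype(np.uint8)); i=1+np.argmax(st[1:,4]); q=C[L==i]; r=cv2.minAreaRect((q[:,:2]*1000).astype(np.float32)); print(len(q),r)
go(.4667,-.2677,.004,.19)"
```

```text
5866 ((467.59765625, -268.212158203125), (120.5081558227539, 60.12860870361328), 11.386390686035156)
t 13.65 pos [ 0.4657 -0.2665  0.1183] rot [-3.138e+00  3.000e-03  1.890e-01] F [-0.03  0.34 -0.84] w 0.0895
turn [-0.0041  0.0027 -0.0013] shift cm [ 0.1   0.18 11.43]
```

View pics/w6.png

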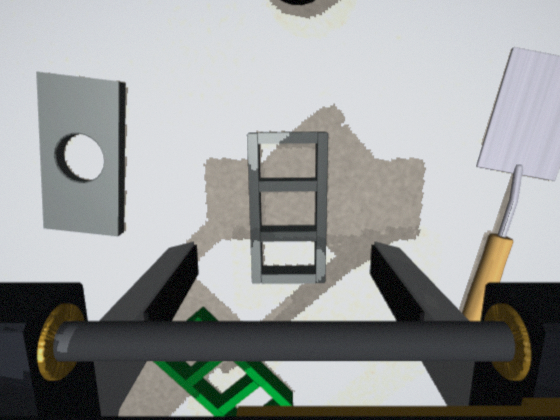

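Call:
{"fn": "drive_tool", "kwargs": {"series": [[[-0.004, 0.003, -0.009, 0.17, 0.22, 4, 95], [-0.004, 0.003, -0.009, 0.17, 0.22, 8, 95], [-0.004, 0.003, -0.009, 0.17, 0.22, 10.5, 95], [-0.004, 0.003, -0.009, 0.17, 0.22, 11.4, 95], [-0.004, 0.003, -0.009, 0.17, 0.22, 11.4, 95], [-0.004, 0.003, -0.009, 0.17, 0.22, 11.4, 95]]]}}

```text
time: 14.25
tool_pos: [0.4689, -0.2679, 0.0061]
ee_rot: [3.14, -0.002, 0.199]
wrist_force: [-1.2, -0.8, 0.1]
width: 0.0892
```

Call:
{"fn": "drive_tool", "kwargs": {"series": [[[0, 0, 0, -0.1, 0, 0.15, 95], [0, 0, 0, -0.1, 0, 0.3, 95], [0, 0, 0, -0.1, 0, 0.3, 30], [0, 0, 0, -0.1, 0, 0.3, 30], [0, 0, 0, -0.1, 0, 0.3, 30], [0, 0, 0, -0.1, 0, 0.3, 30], [0, 0, 0, -0.1, 0, 0.3, 30], [0, 0, 0, -0.1, 0, 0.3, 30]]]}}

```text
time: 15.05
tool_pos: [0.468, -0.2682, 0.0031]
ee_rot: [3.139, -0.002, 0.199]
wrist_force: [0.6, -0.5, 1.1]
width: 0.0598
```

```bash
python3 -c "
from h import *
go(.573,.158,.20,-.128)"
```

```text
t 15.05 pos [ 0.468  -0.2682  0.0031] rot [ 3.139e+00 -2.000e-03  1.990e-01] F [ 0.64 -0.54  1.14] w 0.0598
turn [ 0.0018 -0.0028  0.327 ] shift cm [ 18.77 -39.66 -19.73]
```

Call:
{"fn": "drive_tool", "kwargs": {"series": [[[0, 0, 0, 0, 0, -1.5, 30], [0, 0, 0, 0, 0, -5, 30], [0, 0, 0.02, 1, -2, -9, 30], [0, 0, 0.06, 2.7, -5.7, -12, 30], [0, 0, 0.1, 4.6, -9.8, -15, 30], [0, 0, 0.14, 6.5, -14, -17, 30], [0, 0, 0.18, 8.5, -18, -18.5, 30], [0.001, -0.001, 0.22, 10.5, -22.3, -19.5, 30], [0.001, -0.002, 0.26, 12.5, -26.5, -19.7, 30], [0.002, -0.003, 0.3, 14.5, -31, -19.7, 30], [0.002, -0.003, 0.327, 16.5, -35, -19.7, 30], [0.002, -0.003, 0.327, 18, -38, -19.7, 30], [0.002, -0.003, 0.327, 18.6, -39.5, -19.7, 30], [0.002, -0.003, 0.327, 18.6, -39.5, -19.7, 30], [0.002, -0.003, 0.327, 18.6, -39.5, -19.7, 30]]]}}

```text
time: 16.55
tool_pos: [0.5714, 0.1549, 0.1994]
ee_rot: [3.14, 0.001, -0.129]
wrist_force: [0.5, -0.6, -1.0]
width: 0.0597
```

```bash
python3 -c "
from h import *
J()
go(.5718,.1566,.08,-.128)
s=robot.snapshot('wrist'); cv2.imwrite('pics/w7.png',s['img'])
np.save('w7.npy',s,allow_pickle=True)"
```

```text
t 16.55 jig xy mm -2.83 -0.79 z 0.1994 F jig -0.5 0.5 -1.0 w 0.0597 rot [ 3.14e+00  1.00e-03 -1.29e-01] T [ 0.02 -0.01  0.02]
t 16.55 pos [0.5714 0.1549 0.1994] rot [ 3.14e+00  1.00e-03 -1.29e-01] F [ 0.46 -0.58 -0.99] w 0.0597
turn [ 0.0012  0.0009 -0.0006] shift cm [ 0.03 -0.18 11.94]
```

View pics/w7.png

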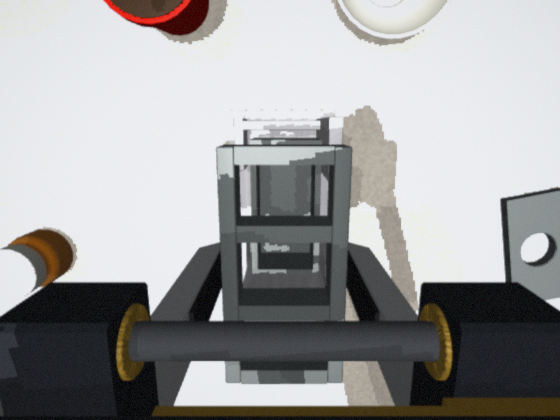

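The spacer is held level over the pocket at (285,200), with the reservoir visible through it. I'll lower it.

Call:
{"fn": "drive_tool", "kwargs": {"series": [[[0, 0, 0, 0, -0.18, 2, 30], [0, 0, 0, 0, -0.18, 5, 30], [0, 0, 0, 0, -0.18, 7.5, 30], [0, 0, 0, 0, -0.18, 9, 30], [0, 0, 0, 0, -0.18, 10, 30], [0, 0, 0, 0, -0.18, 11, 30], [0, 0, 0, 0, -0.18, 11.7, 30], [0, 0, 0, 0, -0.18, 12, 30], [0, 0, 0, 0, -0.18, 12.2, 30], [0, 0, 0, 0, -0.18, 12.2, 30], [0, 0, 0, 0, -0.18, 12.2, 30]]]}}

```text
time: 17.7
tool_pos: [0.572, 0.1563, 0.0783]
ee_rot: [3.141, -0.001, -0.129]
wrist_force: [0.7, -0.9, -1.6]
width: 0.0596
```

```bash
python3 -c "
from h import *
J()"
```

```text
t 17.70 jig xy mm -3.24 -2.24 z 0.0783 F jig -0.9 0.8 -1.6 w 0.0596 rot [ 3.141e+00 -1.000e-03 -1.290e-01] T [0.02 0.01 0.02]
```

Contact is expected at TCP z of about 0.0715.

Call:
{"fn": "drive_tool", "kwargs": {"series": [[[0, 0, 0, 0, 0, 0.15, 30], [0, 0, 0, 0, 0, 0.3, 30], [0, 0, 0, 0, 0, 0.4, 30], [0, 0, 0, 0, 0, 0.5, 30], [0, 0, 0, 0, 0, 0.6, 30], [0, 0, 0, 0, 0, 0.6, 30], [0, 0, 0, 0, 0, 0.6, 30]]]}}

```text
time: 18.4
tool_pos: [0.572, 0.1563, 0.0722]
ee_rot: [3.141, -0.0, -0.129]
wrist_force: [0.9, 0.8, -0.8]
width: 0.0597
```

Call:
{"fn": "drive_tool", "kwargs": {"series": [[[0, 0, 0, 0, 0, 0.05, 30], [0, 0, 0, 0, 0, 0.1, 30], [0, 0, 0, 0, 0, 0.1, 30], [0, 0, 0, 0, 0, 0.1, 30]]]}}

```text
time: 18.8
tool_pos: [0.572, 0.1563, 0.0713]
ee_rot: [3.141, -0.001, -0.129]
wrist_force: [-0.1, 0.4, -0.3]
width: 0.0599
```

Call:
{"fn": "drive_tool", "kwargs": {"series": [[[0, 0, 0, 0, 0, 0.05, 30], [0, 0, 0, 0, 0, 0.1, 30], [0, 0, 0, 0, 0, 0.1, 30], [0, 0, 0, 0, 0, 0.1, 30]]]}}

```text
time: 19.2
tool_pos: [0.5721, 0.1563, 0.0712]
ee_rot: [3.141, -0.001, -0.129]
wrist_force: [-2.5, -0.8, 5.6]
width: 0.0599
```

Call:
{"fn": "drive_tool", "kwargs": {"series": [[[0, 0, 0, -0.1, 0, 0, 30], [0, 0, 0, -0.2, 0, 0, 30], [0, 0, 0, -0.3, 0, 0, 30], [0, 0, 0, -0.3, 0, 0, 30]]]}}

```text
time: 19.6
tool_pos: [0.5694, 0.1567, 0.0712]
ee_rot: [3.141, -0.002, -0.129]
wrist_force: [0.5, -0.9, 1.5]
width: 0.0602
```

```bash
python3 -c "
from h import *
J()"
```

```text
t 19.60 jig xy mm -0.61 -2.33 z 0.0712 F jig -0.6 0.8 1.5 w 0.0602 rot [ 3.141e+00 -2.000e-03 -1.290e-01] T [-0.01 -0.28 -0.01]
```

Call:
{"fn": "drive_tool", "kwargs": {"series": [[[0, 0, 0, -0.05, 0, 0, 30], [0, 0, 0, -0.1, 0, 0, 30], [0, 0, 0, -0.15, 0, 0, 30], [0, 0, 0, -0.15, 0, 0, 30]]]}}

```text
time: 20.0
tool_pos: [0.5682, 0.1569, 0.0712]
ee_rot: [3.141, -0.003, -0.129]
wrist_force: [2.5, 0.1, 1.1]
width: 0.0601
```

```bash
python3 -c "
from h import *
J()"
```

```text
t 20.00 jig xy mm 0.59 -2.36 z 0.0712 F jig -2.5 -0.4 1.1 w 0.0601 rot [ 3.141e+00 -3.000e-03 -1.290e-01] T [-0.09 -0.37  0.06]
```

Call:
{"fn": "drive_tool", "kwargs": {"series": [[[0, 0, 0, -0.05, 0, 0, 30], [0, 0, 0, -0.1, 0, 0, 30], [0, 0, 0, -0.12, 0, 0, 30], [0, 0, 0, -0.12, 0, 0, 30]]]}}

```text
time: 20.4
tool_pos: [0.5682, 0.157, 0.0714]
ee_rot: [-3.142, -0.005, -0.129]
wrist_force: [5.2, -0.5, -2.3]
width: 0.0599
```

```bash
python3 -c "
from h import *
J()"
```

```text
t 20.40 jig xy mm 0.64 -2.39 z 0.0714 F jig -5.2 -0.1 -2.3 w 0.0599 rot [-3.142 -0.005 -0.129] T [-0.08 -1.03  0.08]
```

X is home, so next is y, about 3 mm.

Call:
{"fn": "drive_tool", "kwargs": {"series": [[[0, 0, 0, -0.04, 0.1, 0.02, 30], [0, 0, 0, -0.04, 0.2, 0.02, 30], [0, 0, 0, -0.04, 0.25, 0.02, 30], [0, 0, 0, -0.04, 0.25, 0.02, 30]]]}}

```text
time: 20.8
tool_pos: [0.568, 0.1551, 0.0714]
ee_rot: [-3.14, -0.007, -0.129]
wrist_force: [4.6, 1.9, -0.9]
width: 0.0598
```

```bash
python3 -c "
from h import *
J()"
```

```text
t 20.80 jig xy mm 0.58 -0.54 z 0.0714 F jig -4.3 -2.5 -0.9 w 0.0598 rot [-3.14  -0.007 -0.129] T [ 0.36 -0.76 -0.08]
```

Call:
{"fn": "drive_tool", "kwargs": {"series": [[[0, 0, 0, -0.03, 0.1, 0.02, 30], [0, 0, 0, -0.03, 0.15, 0.02, 30], [0, 0, 0, -0.03, 0.15, 0.02, 30]]]}}

```text
time: 21.1
tool_pos: [0.5679, 0.1541, 0.0715]
ee_rot: [-3.139, -0.008, -0.129]
wrist_force: [4.9, 3.3, 0.9]
width: 0.0599
```

```bash
python3 -c "
from h import *
J()"
```

```text
t 21.10 jig xy mm 0.56 0.44 z 0.0715 F jig -4.5 -3.9 0.9 w 0.0599 rot [-3.139 -0.008 -0.129] T [ 0.41 -0.75 -0.05]
```

Call:
{"fn": "drive_tool", "kwargs": {"series": [[[0, 0, 0, -0.03, 0.07, 0, 30], [0, 0, 0, -0.03, 0.13, 0, 30], [0, 0, 0, -0.03, 0.13, 0, 30]]]}}

```text
time: 21.4
tool_pos: [0.5678, 0.1536, 0.0716]
ee_rot: [-3.137, -0.009, -0.129]
wrist_force: [5.2, 2.4, -0.5]
width: 0.0598
```

```bash
python3 -c "
from h import *
J()"
```

```text
t 21.40 jig xy mm 0.58 0.99 z 0.0716 F jig -4.8 -3.0 -0.5 w 0.0598 rot [-3.137 -0.009 -0.129] T [ 0.51 -0.83 -0.01]
```

Call:
{"fn": "drive_tool", "kwargs": {"series": [[[0, 0, 0, -0.02, 0.07, 0, 30], [0, 0, 0, -0.02, 0.13, 0, 30], [0, 0, 0, -0.02, 0.13, 0, 30]]]}}

```text
time: 21.7
tool_pos: [0.5678, 0.1536, 0.0717]
ee_rot: [-3.134, -0.009, -0.129]
wrist_force: [4.6, 3.9, -0.6]
width: 0.0596
```

```bash
python3 -c "
from h import *
J()"
```

```text
t 21.70 jig xy mm 0.6 1.0 z 0.0717 F jig -4.1 -4.5 -0.6 w 0.0596 rot [-3.134 -0.009 -0.129] T [ 0.73 -0.9   0.06]
```

Call:
{"fn": "drive_tool", "kwargs": {"series": [[[0, 0, 0, 0, 0, 0.03, 30], [0, 0, 0, 0, 0, 0.03, 70], [0, 0, 0, 0, 0, 0.03, 95], [0, 0, 0, 0, 0, 0, 95], [0, 0, 0, 0, 0, 0, 95], [0, 0, 0, 0, 0, 0, 95], [0, 0, 0, 0, 0, 0, 95], [0, 0, 0, 0, 0, -1, 95], [0, 0, 0, 0, 0, -4, 95], [0, 0, 0, 0, 0, -8, 95], [0, 0, 0, 0, 0, -12, 95], [0, 0, 0, 0, 0, -13, 95], [0, 0, 0, 0, 0, -13, 95]]]}}

```text
time: 23.0
tool_pos: [0.5678, 0.153, 0.2051]
ee_rot: [-3.133, -0.015, -0.129]
wrist_force: [0.0, 0.1, 0.6]
width: 0.0892
```

```bash
python3 -c "
from chk import *
J()
s=robot.snapshot('wrist'); cv2.imwrite('pics/w8.png',s['img']);np.save('w8.npy',s,allow_pickle=True)
edge(s,.083,.094)
go(.4775,-.1023,.11,.073)
"
```

```text
t 23.00 jig xy mm 0.51 1.54 z 0.2051 F jig -0.0 -0.1 0.6 w 0.0892 rot [-3.133 -0.015 -0.129] T [ 0.04  0.03 -0.01]
-y edge @x (-50, -30) 262 -29.99; -y edge @x (-28, 0) 358 -29.99; -y edge @x (0, 28) 345 -29.86; -y edge @x (28, 48) 212 -30.25; 
-x edge @y (-28, -10) 285 -58.96; -x edge @y (-10, 10) 254 -58.29; -x edge @y (10, 28) 286 -58.23; 
t 23.05 pos [0.5667 0.1528 0.2023] rot [-3.134 -0.011 -0.129] F [-0.07 -0.01 -0.95] w 0.0894
turn [-0.0065 -0.0114 -0.2018] shift cm [-5.66 26.52  8.97]
```

View pics/w8.png

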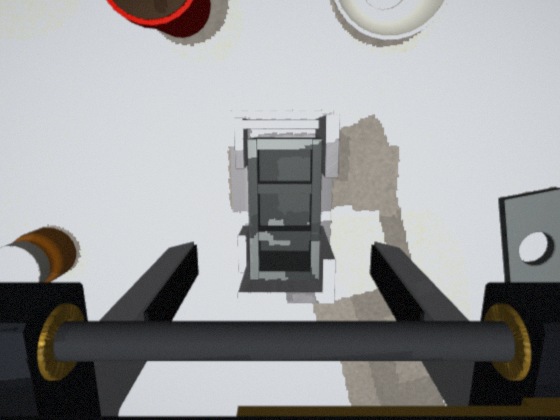

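The spacer sits in the corner at (285,210). Its edges agree with the reservoir's to about 0.5 mm and it is square. Next is the cover.

Call:
{"fn": "drive_tool", "kwargs": {"series": [[[0, 0, -0.02, -0.8, 4, -0.5, 95], [-0.003, -0.005, -0.06, -1.8, 8.5, 0, 95], [-0.006, -0.011, -0.1, -2.8, 13, 2, 95], [-0.006, -0.011, -0.14, -3.8, 17.5, 4, 95], [-0.006, -0.011, -0.18, -4.7, 22, 6, 95], [-0.006, -0.011, -0.202, -5.4, 25, 8, 95], [-0.006, -0.011, -0.202, -5.7, 26.5, 9, 95], [-0.006, -0.011, -0.202, -5.7, 26.5, 9, 95], [-0.006, -0.011, -0.202, -5.7, 26.5, 9, 95]]]}}

```text
time: 23.95
tool_pos: [0.4762, -0.1015, 0.108]
ee_rot: [-3.139, 0.002, 0.072]
wrist_force: [0.1, 0.5, 0.6]
width: 0.0891
```

```bash
python3 -c "
from h import *
s=robot.snapshot('wrist'); cv2.imwrite('pics/w9.png',s['img']);C=cloud(s); X,Y,Z=C[...,0],C[...,1],C[...,2]
m=(np.hypot(X-.477,Y+.102)<.075)&(Z>.008)&(Z<.017)
nl,L,st,ce=cv2.connectedComponentsWithStats(m.astype(np.uint8)); i=1+np.argmax(st[1:,4]); q=C[L==i]; r=cv2.minAreaRect((q[:,:2]*1000).astype(np.float32)); print(len(q),r)
a=np.radians(r[2] if r[1][0]>r[1][1] else r[2]-90)
go(r[0][0]/1000,r[0][1]/1000,.003,a)"
```

```text
10080 ((477.4771423339844, -102.53016662597656), (120.20643615722656, 60.180999755859375), 4.24846887588501)
t 24.00 pos [ 0.4771 -0.1013  0.109 ] rot [-3.14e+00  1.00e-03  7.40e-02] F [-0.5   0.09  0.42] w 0.0895
turn [-0.0016  0.0005 -0.0005] shift cm [ 0.04  0.15 10.6 ]
```

View pics/w9.png

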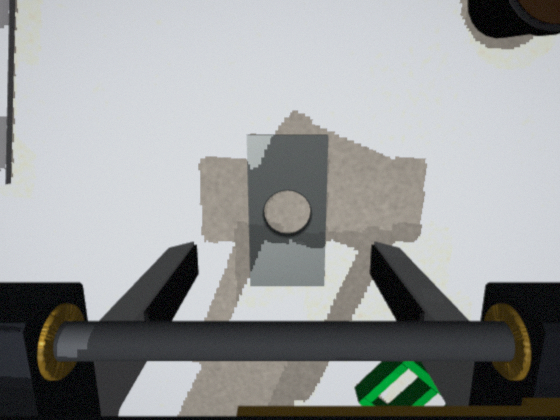

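The plate with the round hole at (287,210) is centred between the fingers. I'll go down.

Call:
{"fn": "drive_tool", "kwargs": {"series": [[[-0.001, 0, 0, 0.04, 0.15, 4, 95], [-0.001, 0, 0, 0.04, 0.15, 8, 95], [-0.001, 0, 0, 0.04, 0.15, 9.8, 95], [-0.001, 0, 0, 0.04, 0.15, 10.5, 95], [-0.001, 0, 0, 0.04, 0.15, 10.6, 95], [-0.001, 0, 0, 0.04, 0.15, 10.6, 95]]]}}

```text
time: 24.6
tool_pos: [0.4789, -0.1024, 0.0045]
ee_rot: [3.141, -0.002, 0.075]
wrist_force: [-0.3, -0.4, -0.5]
width: 0.0893
```

Call:
{"fn": "drive_tool", "kwargs": {"series": [[[0, 0, 0, -0.1, 0, 0.15, 95], [0, 0, 0, -0.1, 0, 0.2, 95], [0, 0, 0, -0.1, 0, 0.2, 30], [0, 0, 0, -0.1, 0, 0.2, 30], [0, 0, 0, -0.1, 0, 0.2, 30], [0, 0, 0, -0.1, 0, 0.2, 30], [0, 0, 0, -0.1, 0, 0.2, 30], [0, 0, 0, -0.1, 0, 0.2, 30]]]}}

```text
time: 25.4
tool_pos: [0.4779, -0.1027, 0.0025]
ee_rot: [3.141, -0.002, 0.075]
wrist_force: [0.2, -0.3, 1.1]
width: 0.0593
```

```bash
python3 -c "
from h import *
go(.5718,.1568,.20,-.128)"
```

```text
t 25.40 pos [ 0.4779 -0.1027  0.0025] rot [ 3.141e+00 -2.000e-03  7.500e-02] F [ 0.15 -0.34  1.1 ] w 0.0593
turn [ 0.0004 -0.002   0.2025] shift cm [ 11.33 -25.16 -19.74]
```

Call:
{"fn": "drive_tool", "kwargs": {"series": [[[0, 0, 0, 0, 0, -1, 30], [0, 0, 0, 0, 0, -3.5, 30], [0, 0, 0, 0, 0, -7, 30], [0, 0, 0.02, 0.9, -2, -11, 30], [0, 0, 0.05, 2.2, -5, -15, 30], [0, -0.001, 0.08, 4, -9, -18, 30], [0, -0.002, 0.12, 5.8, -13, -19.7, 30], [0, -0.002, 0.16, 7.6, -17, -19.7, 30], [0, -0.002, 0.2, 9.4, -21, -19.7, 30], [0, -0.002, 0.202, 10.7, -24, -19.7, 30], [0, -0.002, 0.202, 11.3, -25.2, -19.7, 30], [0, -0.002, 0.202, 11.3, -25.2, -19.7, 30], [0, -0.002, 0.202, 11.3, -25.2, -19.7, 30]]]}}

```text
time: 26.7
tool_pos: [0.5711, 0.1562, 0.1995]
ee_rot: [3.14, 0.001, -0.128]
wrist_force: [-0.2, 0.2, -1.5]
width: 0.0597
```

```bash
python3 -c "
from h import *
J()
go(.5718,.1566,.097,-.129)
s=robot.snapshot('wrist'); cv2.imwrite('pics/w10.png',s['img'])"
```

```text
t 26.70 jig xy mm -2.4 -2.0 z 0.1995 F jig 0.2 -0.2 -1.5 w 0.0597 rot [ 3.14e+00  1.00e-03 -1.28e-01] T [ 0.02 -0.   -0.02]
t 26.70 pos [0.5711 0.1562 0.1995] rot [ 3.14e+00  1.00e-03 -1.28e-01] F [-0.2   0.23 -1.51] w 0.0597
turn [0.0015 0.0005 0.001 ] shift cm [ 0.07 -0.07 10.25]
```

View pics/w10.png

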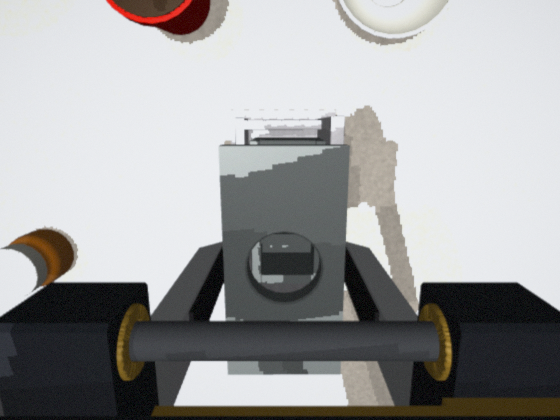

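The cover is held level over the pocket. I'll lower it to about 6 mm above contact.

Call:
{"fn": "drive_tool", "kwargs": {"series": [[[0, 0, 0, 0.05, -0.07, 2, 30], [0, 0, 0, 0.05, -0.07, 4.5, 30], [0, 0, 0, 0.05, -0.07, 6.5, 30], [0, 0, 0, 0.05, -0.07, 8, 30], [0, 0, 0, 0.05, -0.07, 9, 30], [0, 0, 0, 0.05, -0.07, 9.7, 30], [0, 0, 0, 0.05, -0.07, 10.2, 30], [0, 0, 0, 0.05, -0.07, 10.3, 30], [0, 0, 0, 0.05, -0.07, 10.3, 30]]]}}

```text
time: 27.65
tool_pos: [0.5721, 0.1563, 0.0973]
ee_rot: [3.141, -0.001, -0.129]
wrist_force: [0.1, -0.5, -1.7]
width: 0.0595
```

```bash
python3 -c "
from h import *
J()"
```

```text
t 27.65 jig xy mm -3.3 -2.25 z 0.0973 F jig -0.2 0.4 -1.7 w 0.0595 rot [ 3.141e+00 -1.000e-03 -1.290e-01] T [ 0.02 -0.    0.  ]
```

Call:
{"fn": "drive_tool", "kwargs": {"series": [[[0, 0, 0, 0, 0, 0.15, 30], [0, 0, 0, 0, 0, 0.3, 30], [0, 0, 0, 0, 0, 0.4, 30], [0, 0, 0, 0, 0, 0.5, 30], [0, 0, 0, 0, 0, 0.58, 30], [0, 0, 0, 0, 0, 0.58, 30], [0, 0, 0, 0, 0, 0.58, 30]]]}}

```text
time: 28.35
tool_pos: [0.572, 0.1563, 0.0914]
ee_rot: [3.14, -0.001, -0.129]
wrist_force: [0.5, -0.8, -2.0]
width: 0.0598
```

Call:
{"fn": "drive_tool", "kwargs": {"series": [[[0, 0, 0, 0, 0, 0.05, 30], [0, 0, 0, 0, 0, 0.1, 30], [0, 0, 0, 0, 0, 0.1, 30], [0, 0, 0, 0, 0, 0.1, 30]]]}}

```text
time: 28.75
tool_pos: [0.5721, 0.1563, 0.0906]
ee_rot: [3.141, -0.001, -0.129]
wrist_force: [-0.7, -0.7, -0.4]
width: 0.0597
```

Call:
{"fn": "drive_tool", "kwargs": {"series": [[[0, 0, 0, 0, 0, 0.04, 30], [0, 0, 0, 0, 0, 0.07, 30], [0, 0, 0, 0, 0, 0.07, 30]]]}}

```text
time: 29.05
tool_pos: [0.5722, 0.1563, 0.0906]
ee_rot: [3.141, -0.001, -0.129]
wrist_force: [-1.8, -0.9, 3.3]
width: 0.0597
```

Call:
{"fn": "drive_tool", "kwargs": {"series": [[[0, 0, 0, -0.1, 0, 0, 30], [0, 0, 0, -0.2, 0, 0, 30], [0, 0, 0, -0.3, 0, 0, 30], [0, 0, 0, -0.35, 0, 0, 30], [0, 0, 0, -0.35, 0, 0, 30]]]}}

```text
time: 29.55
tool_pos: [0.5688, 0.1569, 0.0906]
ee_rot: [3.141, -0.002, -0.129]
wrist_force: [0.8, 0.0, 0.9]
width: 0.0596
```

```bash
python3 -c "
from h import *
J()"
```

```text
t 29.55 jig xy mm 0.04 -2.37 z 0.0906 F jig -0.8 -0.1 0.9 w 0.0596 rot [ 3.141e+00 -2.000e-03 -1.290e-01] T [ 0.   -0.15  0.07]
```

Call:
{"fn": "drive_tool", "kwargs": {"series": [[[0, 0, 0, -0.05, 0, 0, 30], [0, 0, 0, -0.1, 0, 0, 30], [0, 0, 0, -0.13, 0, 0, 30], [0, 0, 0, -0.13, 0, 0, 30]]]}}

```text
time: 29.95
tool_pos: [0.5682, 0.157, 0.0906]
ee_rot: [3.141, -0.003, -0.129]
wrist_force: [4.3, -0.9, -2.4]
width: 0.0597
```

```bash
python3 -c "
from h import *
J()"
```

```text
t 29.95 jig xy mm 0.63 -2.41 z 0.0906 F jig -4.3 0.3 -2.4 w 0.0597 rot [ 3.141e+00 -3.000e-03 -1.290e-01] T [ 0.03 -0.69  0.08]
```

X is in contact at the same TCP x as the spacer (0.6 mm). Now y.

Call:
{"fn": "drive_tool", "kwargs": {"series": [[[0, 0, 0, -0.05, 0.1, 0.02, 30], [0, 0, 0, -0.05, 0.2, 0.02, 30], [0, 0, 0, -0.05, 0.27, 0.02, 30], [0, 0, 0, -0.05, 0.27, 0.02, 30]]]}}

```text
time: 30.35
tool_pos: [0.5679, 0.1546, 0.0907]
ee_rot: [-3.141, -0.005, -0.129]
wrist_force: [3.8, 1.4, -1.5]
width: 0.0596
```

```bash
python3 -c "
from h import *
J()"
```

```text
t 30.35 jig xy mm 0.6 -0.05 z 0.0907 F jig -3.6 -1.8 -1.5 w 0.0596 rot [-3.141 -0.005 -0.129] T [ 0.41 -0.88 -0.07]
```

Call:
{"fn": "drive_tool", "kwargs": {"series": [[[0, 0, 0, -0.03, 0.07, 0.01, 30], [0, 0, 0, -0.03, 0.14, 0.01, 30], [0, 0, 0, -0.03, 0.14, 0.01, 30]]]}}

```text
time: 30.65
tool_pos: [0.5678, 0.1535, 0.0908]
ee_rot: [-3.141, -0.005, -0.129]
wrist_force: [6.0, 2.0, -1.0]
width: 0.0594
```

```bash
python3 -c "
from h import *
J()"
```

```text
t 30.65 jig xy mm 0.61 1.12 z 0.0908 F jig -5.7 -2.7 -1.0 w 0.0594 rot [-3.141 -0.005 -0.129] T [ 0.49 -0.9   0.06]
```

Call:
{"fn": "drive_tool", "kwargs": {"series": [[[0, 0, 0, -0.02, 0.07, 0, 30], [0, 0, 0, -0.02, 0.12, 0, 30], [0, 0, 0, -0.02, 0.12, 0, 30]]]}}

```text
time: 30.95
tool_pos: [0.5677, 0.1534, 0.0908]
ee_rot: [-3.138, -0.006, -0.128]
wrist_force: [5.2, 4.1, -0.2]
width: 0.0595
```

```bash
python3 -c "
from h import *
J()"
```

```text
t 30.95 jig xy mm 0.62 1.16 z 0.0908 F jig -4.6 -4.7 -0.2 w 0.0595 rot [-3.138 -0.006 -0.128] T [ 0.81 -0.92  0.01]
```

Y is home too. I'll release and retreat.

Call:
{"fn": "drive_tool", "kwargs": {"series": [[[0, 0, 0, 0, 0, 0.02, 30], [0, 0, 0, 0, 0, 0.02, 70], [0, 0, 0, 0, 0, 0, 95], [0, 0, 0, 0, 0, 0, 95], [0, 0, 0, 0, 0, 0, 95], [0, 0, 0, 0, 0, 0, 95], [0, 0, 0, 0, 0, 0, 95], [0, 0, 0, 0, 0, -1, 95], [0, 0, 0, 0, 0, -4, 95], [0, 0, 0, 0, 0, -8, 95], [0, 0, 0, 0, 0, -12, 95], [0, 0, 0, 0, 0, -13, 95], [0, 0, 0, 0, 0, -13, 95]]]}}

```text
time: 32.25
tool_pos: [0.5681, 0.1533, 0.2242]
ee_rot: [-3.136, -0.012, -0.128]
wrist_force: [-0.3, -0.2, -0.5]
width: 0.0895
```

```bash
python3 -c "
from chk import *
J()
s=robot.snapshot('wrist'); cv2.imwrite('pics/w11.png',s['img']);np.save('w11.npy',s,allow_pickle=True)
edge(s,.096,.106)
s=robot.snapshot('side'); cv2.imwrite('pics/s11.png',cv2.resize(s['img'][190:310,190:340],(700,560),interpolation=cv2.INTER_CUBIC))
"
```

```text
t 32.25 jig xy mm 0.21 1.25 z 0.2242 F jig 0.3 0.2 -0.5 w 0.0895 rot [-3.136 -0.012 -0.128] T [ 0.06 -0.04 -0.02]
-y edge @x (-50, -30) 299 -29.93; -y edge @x (-28, 0) 394 -29.67; -y edge @x (0, 28) 377 -29.69; -y edge @x (28, 48) 262 -30.03; 
-x edge @y (-28, -10) 395 -58.82; -x edge @y (-10, 10) 443 -58.8; -x edge @y (10, 28) 396 -58.76;
```

View pics/w11.png

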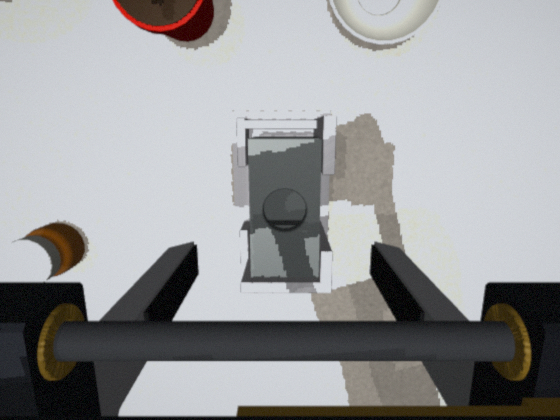

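View pics/s11.png

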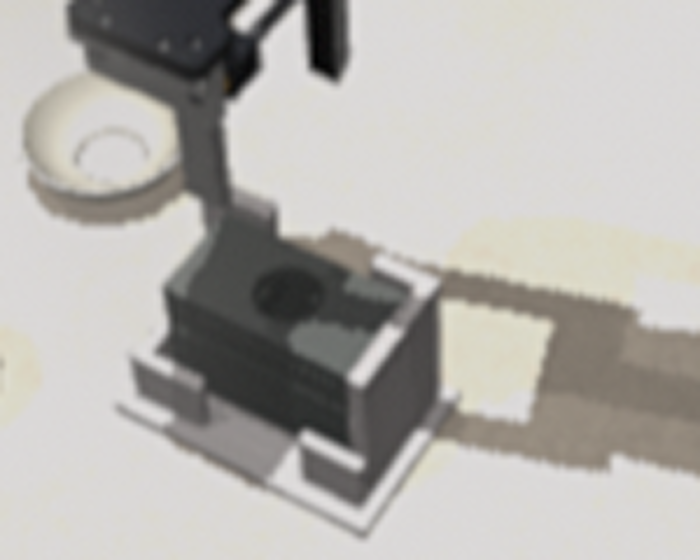

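All three look flush. As a last check, I'll measure the -y faces by height in the side depth picture, then hand in.

```bash
python3 -c "
from h import *
s=robot.snapshot('side'); C=cloud(s); e=np.array([-.9921,.1253]); f=np.array([-.1253,-.9921]); d=(C[...,:2]-[.5685,.1545])*1000; x=d@e;y=d@f;z=C[...,2]
for n,a,b in(('res',.035,.062),('spacer',.073,.084),('cover',.092,.097)):
  for p,q in((-50,-20),(-20,20),(20,50)):
    m=(z>a)&(z<b)&(x>p)&(x<q)&(y<-22)&(y>-37); print(n,(p,q),m.sum(),np.nanmedian(y[m]).round(2))
"
```

```text
res (-50, -20) 59 -30.51
res (-20, 20) 80 -30.78
res (20, 50) 59 -30.83
spacer (-50, -20) 22 -30.01
spacer (-20, 20) 38 -30.24
spacer (20, 50) 25 -30.3
cover (-50, -20) 16 -29.91
cover (-20, 20) 13 -30.14
cover (20, 50) 14 -30.38
```

```bash
python3 -c "
from h import *
J(); print(robot.close_job())"
```

```text
t 32.40 jig xy mm 2.35 1.91 z 0.2185 F jig -0.2 -0.4 -0.4 w 0.0895 rot [-3.139e+00 -2.000e-03 -1.280e-01] T [ 0.02 -0.02  0.02]
the job is handed in; nothing more can be done
None
```

I stacked the reservoir, spacer and cover in the jig and handed the job in at 32.4 s; no verdict was reported. Each part was lowered until I felt contact, which put the deck about 18 mm above the table. I then slid each one against both tall walls at about 3–6 N and let go. The green look-alike frame was not touched.

- **Fit after release:** the wrist and side depth pictures put the three parts' free edges within about 1 mm of each other and of being flush with both walls. They are square to well under 0.04 rad.
- **Small disagreement:** the reservoir sits about 0.5 mm further from the long wall than the parts above it. The arm's contact positions and the camera's wall positions also differed by about 1 mm. Both are inside the 2.5 mm limit.
- **Other things on the bench:** I felt no unexpected forces and saw nothing disturbed in the pictures, but I did not re-measure the bystanders' positions.

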